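# Clear up after boot polishing: empties past the sprung flap, tools in the drawer

### The job

Boot polishing is done on the balcony table: push every empty polish container (flasks, tins, sponge case) past the green sprung flap so that it drops into the clear box for the recycler and the flap is shut again, and put the red boot brush and the steel scraper in the open rattan drawer, then push the drawer fully home until it clicks in. Leave the glass jar and the blue mug standing where they are.

Things in the scene. Friction and masses are not known exactly. Their poses are not given: they have to be found in the camera images.
- bin: clear acrylic box for empties, fixed to the table, 240 (x) x 200 (y) x 230 mm high, walls 6 mm, closed on top but for the mouth; origin at the centre of its underside, z up, its x axis points away from the robot (turned up to 0.2 rad)
- bin_mouth (a point): centre of the rectangular mouth in the box's top surface, 230 mm above the table, edged in white; the mouth measures 124 mm along the box's x and 152 mm along its y and is filled by the flap. Below it the box is open down to its floor. Axes as the box
- flap (a joint): angle of the green flap that fills the mouth: 0 shut (level, 2 mm below the top surface), growing as it swings DOWN into the box, stop at 1.45 rad. Hinged along the mouth's far edge (+x of the box, 62 mm from the mouth's centre); 120 mm long to its free edge, 146 mm wide, 4 mm thick. Spring torque 0.18 N m shut, 0.28 N m at the stop: the weight of an empty does not open it; let go, it springs shut
- flap_edge (a point): middle of the flap's free edge (shut: at the box's -x, nearest the robot). An item let go while the flap still bears on it may be pinched or thrown up again. With the fingers closing along the box's x axis, the finger on the hinge side keeps the flap off the item, which drops free once the fingertips are some 65 mm below the top surface and open
- drawer (a joint): how far the drawer stands open, m: 0 is fully home, it starts about 0.18 to 0.215 open, 0.24 is the stop. It slides along the unit's -x axis (towards the robot). About 1 N of friction; in the last 12 mm a sprung catch resists with about 6 N and then draws it home and holds it (home: below 0.004)
- drawer_in (a point): middle of the near edge of the drawer's inner floor, at the foot of the front panel, 27 mm above the table, moving with the drawer. The floor runs 256 mm from here towards +x and 105 mm to either side; walls 53 mm high, 6 mm thick. From above one reaches only what stands out of the unit: from here back by as much as the drawer is open. x points into the unit (turned up to 0.1 rad), z up
- drawer_face (a point): centre of the outer face of the drawer's front panel, 57 mm above the table; the panel is 246 mm wide, from 10 to 104 mm above the table, 12 mm thick, with a finger notch 70 mm wide and 24 mm deep in the middle of its upper edge; nothing protrudes. Axes as the unit
- cab_front (a point): middle of the upper front edge of the brown rattan-style plastic drawer unit, which is fixed to the table, 280 (x) x 250 (y) x 118 mm high (a yellow insole lies on it, top at 123 mm); x points away from the robot, into the unit; the unit begins at this point. With the drawer home, its outer face lies 14 mm in front (-x) of this point
- flask_a_mid (a point): centre of an empty black liquid-polish flask lying flat, white cap at +x: 100 mm long (x), body 72 x 46 (y) x 30 mm high reaching from 50 mm at -x to 22 mm at +x, cap 24 mm thick; about 45 g. May be absent
- flask_b_mid (a point): centre of an empty brown liquid-polish flask lying flat, white cap at +x: 100 mm long (x), body 72 x 46 (y) x 30 mm high reaching from 50 mm at -x to 22 mm at +x, cap 24 mm thick; about 45 g. May be absent
- tin_a_mid (a point): centre of an empty round polish tin, black with a blue lid, 58 mm across, 26 mm high, lying flat, z is its axis; about 50 g. May be absent
- tin_b_mid (a point): centre of an empty round polish tin, black with a brown lid, 58 mm across, 26 mm high, lying flat, z is its axis; about 50 g. May be absent
- case_mid (a point): centre of an empty black shine-sponge case with an orange top, 96 (x) x 46 (y) x 34 mm high, about 50 g. May be absent
- brush_mid (a point): centre of the red boot brush lying bristles down: 120 mm long (x), 46 mm wide (y), 42 mm high; the red wooden back is the upper 20 mm, the bristle block below is 108 x 36 mm; about 120 g
- scraper_mid (a point): middle of the steel spoon-shaped scraper's handle, half-way up, close to its centre of mass: handle 18 mm wide (y), 14 mm high, reaching from 47 mm at -x to 27 mm at +x of this point; beyond it at +x a flat spoon bowl 34 mm wide and 7 mm high that ends 66 mm from this point; about 110 g
- jar_mid (a point): bystander, to be left alone: open glass jar, 66 mm across, 75 mm high; point at half height
- mug_mid (a point): bystander, to be left alone: blue ceramic mug without handle, 70 mm across, 72 mm high; point at half height
Not all that is in view belongs to the job. Leave any pink look-alike of the part that bears case_mid alone. Of the things that look like the part that bears flask_a_mid, the smaller one is meant.

How it is judged:
By the outcome, as a careful person would: the job done as asked, in the order asked, and still so for the second after the job is handed in, with the robot touching nothing.
Of flask_a, flask_b, tin_a, tin_b, case only 3 to 5 are there at a start; the rules pass over those that are not, and their reading is None.
At some moment in a run one of flask_a, flask_b, tin_a, tin_b, case, brush, scraper may be knocked a few centimetres aside while the robot is not near it.
Once in a run the grip may slacken for a moment while it holds something.
It also fails if it takes over 210 s, if anything falls off the work surface, if the arm or the gripper's body presses on something with over 40 N, if the wrist force passes 120 N, or if a joint passes its speed limit or range.

### The arm

A 7-joint arm with a two-finger parallel gripper is mounted at the origin on the work surface. World frame = base frame: x ahead of the robot, y to its left, z up, the work surface at z = 0. Lengths are in m, angles in rad, forces in N, time in s.
With the tool pointing down it reaches from about 0.4 to 0.875 m from the base axis. Payload 6.5 kg.
Tool frame: the origin (TCP) lies at the very end of the fingers, on their centre line; the grasp point (between the pads) lies manip.pinch_z behind it (manip.pinch_z is the distance from the TCP to the grasp point, in m); z points along the fingers, x is the direction in which the jaws open and shut, and the axes are right-handed (so a half turn about z gives the same grasp; the last joint's range is limited). The gripper opens to 88 mm and grips with 3 to 60 N. Pads are 18 mm wide; open, the fingers measure 123 mm over their backs; the gripper's body (75 mm by 187 mm) begins 45 mm behind the grasp point.
Start: joints at [-1.175, 0.536, -0.004, 1.538, 0.003, 1.067, -0.071], TCP at [0.29, 0.582, 0.239] pointing down, gripper open.
Joint ranges: [-2.7, 2.7], [-0.37, 2.16], [-1.27, 1.26], [0.24, 2.4], [-1.31, 4.45], [0.19, 1.91], [-2.76, 2.76]. Speed limits (rad/s): [2.39, 2.39, 3.14, 3.14, 3.14, 3.14, 3.14].

### API

Orientations are given as a unit quaternion [w, x, y, z].
In Python, from plant import manip gives the robot as it stands.
- The arm moves only by the shell command python3 -m jog 'ROWS' [FORCE]. ROWS is JSON, a list of rows, each a list of 3 entries, a list of its own where there are three numbers: the shift along the tool's x, y, z normalised to -1 to 1, where 1 is 0.3 m, then the turn about the tool's z normalised to -1 to 1, where 1 is 180 degrees, then the closure, from 0 (fully open) to 1 (shut). In form: [[[tx, ty, tz], roll, fingers], ...]. A call has 1 to 10 rows; each row shifts and turns the commanded pose from where the row before left it, along the tool's axes as they then stand; what a row does not reach is not made up. A row lasts 1/12 s, in which the tool goes at most 41.7 mm and 7.16 degrees, less where a joint would pass 70% of its speed; a pose out of reach is approached as far as the arm can. A call with a number of a shift or a turn outside -1 to 1 is refused whole. A call with a gripper value outside its range is refused whole. The fingers move at their own pace and stop on an object; FORCE is the grip in N (left out, the last holds). Time passes only in rows, so rows that do not move let the fingers close. It gives the time, the measured TCP pose, the force and the opening at its end, in the units of the state.
- manip.observe(): the state, without advancing time (a new reading comes with each control period).
- manip.snapshot(name): name is "scene" or "top"; returns the picture (400x640x3 uint8, red, green, blue); there is no depth.
- manip.get_calibration(name): a dict with "camera_matrix" (3x3 intrinsics, pixels), "k1" (the pictures are not rectified: a ray, as slopes to the right and down, at radius r is drawn at 1 + k1 r^2 times it, then the intrinsics apply), "extrinsics" (4x4, takes a point from world to camera coordinates). Camera axes: x right, y up, looking along -z (the intrinsics and any distortion apply to the point x, -y, -z); pixel columns grow to the right and rows downward; lengths in m; the calibration is good to about 2 mm. A picture is of the moment at which its call begins. get_calibration takes no time and is no camera call.
- manip.finish_job(): hands the job in, once; it reports no verdict.
The state is a dict: "time": time; "joints": joint angles; "qvel": joint speeds; "joint_torque": joint torques, N m; "tcp_pos": TCP position; "tool_rot": TCP orientation; "wrist_force": force on the tool from outside, world axes, zero at the start; "wrist_torque": the same for the moment, N m; "grip_width": finger opening in m.
Only numpy, scipy, OpenCV 4.12 (cv2) and the standard library are available. Lean on these libraries where they do the work, as an engineer would, in place of code of your own. Each camera call takes 0.05 s, during which the arm holds its last target. There are 200 camera calls.

## Working session

There is one attempt and no reset: what is moved stays moved. The work goes in short steps, Python scripts to look and compute and a shell command to move; the robot and the scene stay as the last step left them, time stands still between calls to the robot, and variables do not carry over. Pictures are saved under pics/ and viewed, about 12 in all and at most 16, crops included, and the job is handed in when it is done.

```bash
mkdir -p pics; ls
python3 - <<'E'
from plant import manip
import cv2
for n in("scene","top"):
    im=manip.snapshot(n); cv2.imwrite(f"pics/{n}0.png",im[:,:,::-1])
    c=manip.get_calibration(n); print(n,c)
print(manip.observe(), manip.pinch_z)
E
```

```text
pics
scene {'camera_matrix': array([[392.67610901,   0.        , 323.01345144],
       [  0.        , 392.67610901, 197.55435927],
       [  0.        ,   0.        ,   1.        ]]), 'k1': -0.017838388283719267, 'extrinsics': array([[ 0.85782097,  0.51388812, -0.0078855 , -0.4431308 ],
       [-0.39899985,  0.67555483,  0.62001999,  0.05428803],
       [ 0.32394799, -0.52871984,  0.78454638, -1.34367498],
       [ 0.        ,  0.        ,  0.        ,  1.        ]])}
top {'camera_matrix': array([[393.35698429,   0.        , 321.43104722],
       [  0.        , 393.35698429, 194.68906984],
       [  0.        ,   0.        ,   1.        ]]), 'k1': -0.025517063578969865, 'extrinsics': array([[-0.01082787, -0.99989937, -0.00916601,  0.08421525],
       [ 0.99731473, -0.01146295,  0.07233212, -0.47520243],
       [-0.07242991, -0.0083582 ,  0.99733848, -1.34775412],
       [ 0.        ,  0.        ,  0.        ,  1.        ]])}
{'time': 0.1, 'joints': array([-1.17518852,  0.53709233, -0.00441569,  1.53874623,  0.00260573,
        1.06731006, -0.07123441]), 'qvel': array([-0.00220418, -0.00169924,  0.00025279,  0.00017818, -0.00053433,
       -0.0007694 ,  0.00309443]), 'joint_torque': array([ 2.44751791e-03, -5.72078991e+01,  9.93764028e-01, -2.52230394e+01,
       -5.61844837e-02,  1.33613028e-02,  4.31613751e-05]), 'tcp_pos': array([0.28940068, 0.58140993, 0.23793662]), 'tool_rot': array([ 4.62578655e-04,  8.50161229e-01,  5.26521875e-01, -6.22066225e-04]), 'wrist_force': array([ 0.06850857,  0.63109513, -0.12809179]), 'wrist_torque': array([ 0.01470193,  0.05635165, -0.05091567]), 'grip_width': 0.08828137209000465} 0.0187
```

View pics/top0.png

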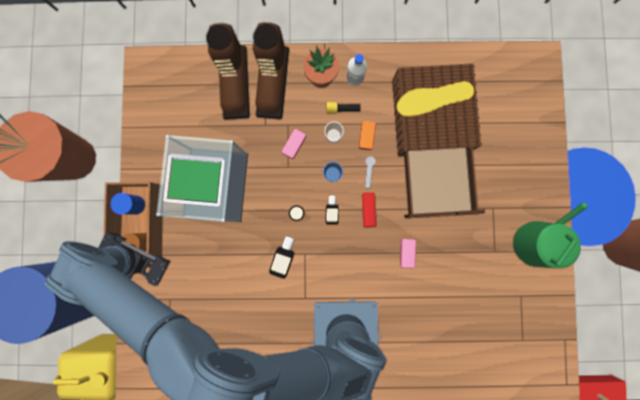

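View pics/scene0.png

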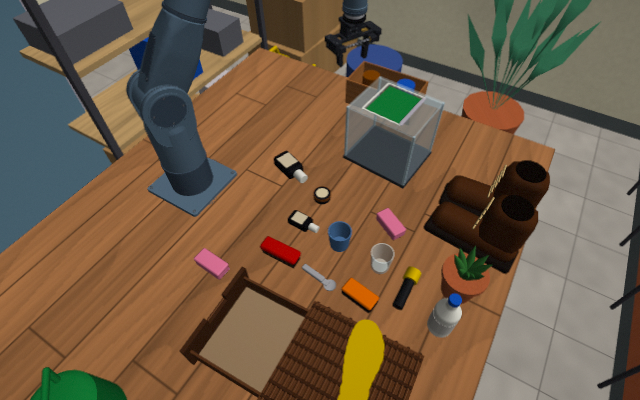

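The top view shows the bin at (195,180), the drawer at (440,180) and the unit at (437,108). Two black flasks are in view, at (282,257) large and (332,210) small. There is also a tin at (296,213), an orange-topped case at (367,135), brush (369,210) and scraper (370,172). The mug is at (333,172) and the jar at (334,131). Pink decoys lie at (293,143) and (408,253), and a yellow/black item at (343,107) isn't part of the job. I'll enlarge the middle to confirm.

```bash
cat > h.py <<'E'
import numpy as np, cv2, json
from plant import manip
def cal(n):
    c=manip.get_calibration(n); return c["camera_matrix"],c["k1"],c["extrinsics"]
def ray(n,px):
    K,k,E=cal(n); u=np.atleast_2d(np.asarray(px,float))
    d=(u-[K[0,2],K[1,2]])/[K[0,0],K[1,1]]
    s=d.copy()
    for _ in range(8): s=d/(1+k*(s**2).sum(1,keepdims=True))
    v=np.c_[s[:,0],-s[:,1],-np.ones(len(s))]
    return -E[:3,:3].T@E[:3,3], v@E[:3,:3]
def onz(n,px,z):
    o,d=ray(n,px); return o+d*((z-o[2])/d[:,2])[:,None]
def proj(n,P):
    K,k,E=cal(n); p=np.atleast_2d(P)@E[:3,:3].T+E[:3,3]
    s=np.c_[p[:,0],-p[:,1]]/-p[:,2:]; s=s*(1+k*(s**2).sum(1,keepdims=True))
    return s*[K[0,0],K[1,1]]+[K[0,2],K[1,2]]
def tri(pa,pb):
    (o1,d1),(o2,d2)=ray("top",pa),ray("scene",pb); d1,d2=d1[0],d2[0]
    t=np.linalg.lstsq(np.c_[d1,-d2],o2-o1,rcond=None)[0]
    a,b=o1+t[0]*d1,o2+t[1]*d2; return (a+b)/2,np.linalg.norm(a-b)
def snap(n,name):
    im=manip.snapshot(n)[:,:,::-1].copy(); cv2.imwrite(f"pics/{name}.png",im); return im
def blobs(im,lo,hi,amin=25,roi=None):
    hsv=cv2.cvtColor(im,cv2.COLOR_BGR2HSV); m=cv2.inRange(hsv,np.array(lo),np.array(hi))
    if roi:
        z=np.zeros_like(m); x0,y0,x1,y1=roi; z[y0:y1,x0:x1]=m[y0:y1,x0:x1]; m=z
    cs=cv2.findContours(m,cv2.RETR_EXTERNAL,cv2.CHAIN_APPROX_NONE)[0]
    return sorted([c for c in cs if cv2.contourArea(c)>=amin],key=cv2.contourArea,reverse=True)
def metric(c,z,n="top"):
    P=onz(n,c.reshape(-1,2),z)[:,:2]
    (cx,cy),(w,h),a=cv2.minAreaRect((P*1000).astype(np.float32))
    if w<h: w,h,a=h,w,a+90
    return np.array([cx,cy])/1000,w,h,(a+90)%180-90   # long-axis yaw deg
E
python3 - <<'E'
import cv2,numpy as np
a=cv2.imread("pics/top0.png")[90:280,260:430]; b=cv2.imread("pics/scene0.png")[140:310,180:430]
cv2.imwrite("pics/c1.png",cv2.resize(a,None,fx=3.1,fy=3.1,interpolation=cv2.INTER_CUBIC))
cv2.imwrite("pics/c2.png",cv2.resize(b,None,fx=3.2,fy=3.2,interpolation=cv2.INTER_CUBIC))
E
```

```text
(no output)
```

View pics/c1.png

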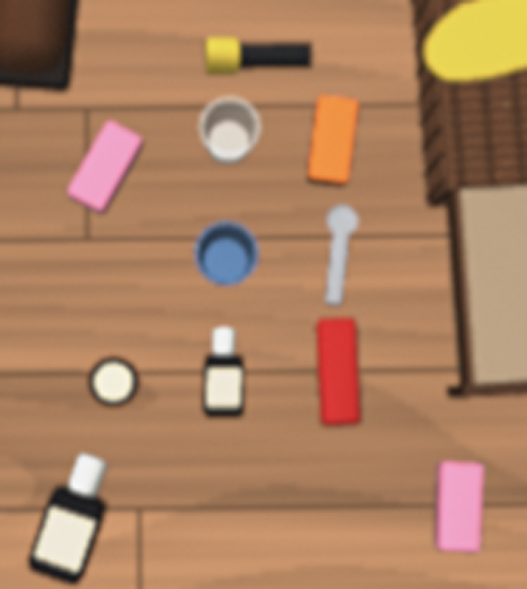

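View pics/c2.png

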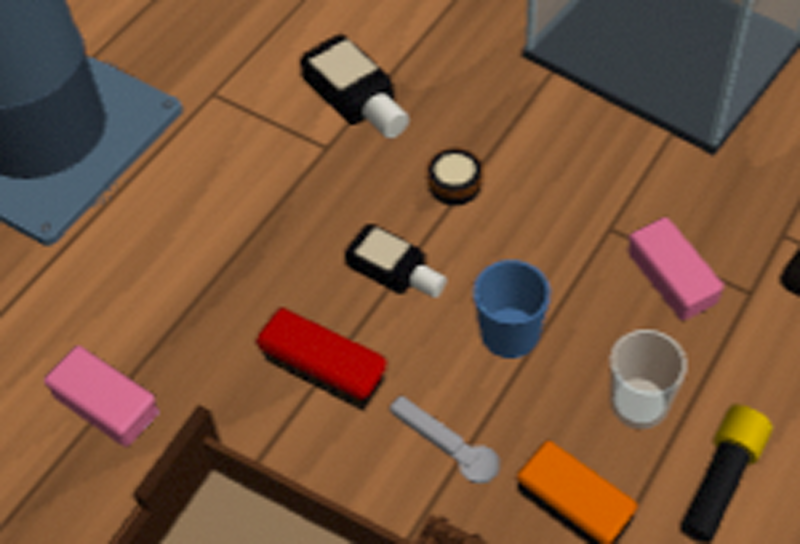

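The crops settle the choices:
- **Flasks:** both black flasks look alike, at top (282,257) and (332,210). The smaller, at (332,210), is flask_a.
- **Tin:** (296,213) has a brown band, so it's tin_b.
- **Case:** orange on black at (367,135). The pink ones at (293,143) and (408,253) stay where they are.
- **Absent:** flask_b and tin_a, as far as I can see. I'll check sizes next.

Run:
```python
from h import *
im=cv2.imread("pics/top0.png")
def show(nm,lo,hi,z,roi,k=1):
    for c in blobs(im,lo,hi,15,roi)[:k]:
        p,l,w,a=metric(c,z); print(nm,p.round(3),f"{l:.0f}x{w:.0f} yaw {a:.0f}",cv2.boundingRect(c))
show("case",(5,150,120),(18,255,255),.034,(350,115,385,155))
show("brush",(0,180,90),(4,255,255),.042,(355,185,385,230))
show("pink",(150,60,120),(175,255,255),.034,(270,90,430,280),3)
show("mug",(100,90,60),(125,255,255),.072,(315,155,350,185))
show("flaskA black",(0,0,0),(180,255,70),.03,(320,190,345,228),2)
show("flaskBig black",(0,0,0),(180,255,70),.03,(262,230,302,282),2)
show("tin black",(0,0,0),(180,255,80),.026,(284,200,310,226),2)
show("capA",(0,0,170),(180,40,255),.024,(322,190,345,206),2)
show("capBig",(0,0,170),(180,40,255),.024,(270,230,305,252),2)
show("scraper",(85,0,110),(130,60,255),.012,(358,152,382,190),2)
show("flap",(45,100,40),(85,255,255),.228,(150,140,240,215))
im2=im; im=cv2.imread("pics/scene0.png")
for nm,lo,hi,z,roi in (("scaseorange",(5,150,120),(18,255,255),.034,(335,270,385,315)),("sbrush",(0,180,90),(4,255,255),.042,(255,230,305,270)),("sflap",(45,100,40),(85,255,255),.228,(350,70,430,130))):
    for c in blobs(im,lo,hi,15,roi)[:1]:
        p,l,w,a=metric(c,z,"scene"); print(nm,p.round(3),f"{l:.0f}x{w:.0f} yaw {a:.0f}")
t=im2[120:235,385:500]
a=cv2.resize(t,None,fx=5,fy=5,interpolation=cv2.INTER_CUBIC)
cv2.imwrite("pics/c3.png",a)
```

```text
case [ 0.682 -0.081] 100x49 yaw -9 (359, 120, 17, 30)
brush [ 0.422 -0.082] 112x41 yaw -1 (363, 193, 13, 34)
pink [ 0.273 -0.213] 95x48 yaw -1 (401, 239, 15, 29)
pink [0.654 0.174] 97x48 yaw -30 (282, 129, 24, 29)
mug [0.55  0.041] 57x57 yaw -46 (324, 163, 18, 18)
flaskA black [0.436 0.043] 34x7 yaw 89 (327, 205, 11, 3)
flaskBig black [0.282 0.206] 58x20 yaw 71 (276, 247, 18, 11)
flaskBig black [0.207 0.231] 56x13 yaw 76 (270, 270, 17, 8)
capA [0.459 0.043] 24x21 yaw -1 (329, 196, 7, 8)
capBig [0.313 0.197] 41x29 yaw -19 (282, 237, 11, 12)
scraper [ 0.556 -0.09 ] 103x22 yaw -3 (366, 157, 8, 30)
flap [0.508 0.454] 143x115 yaw 84 (169, 160, 51, 42)
scaseorange [ 0.682 -0.081] 135x128 yaw 30
sbrush [ 0.426 -0.087] 119x44 yaw 1
sflap [0.508 0.453] 146x117 yaw 85
```

View pics/c3.png

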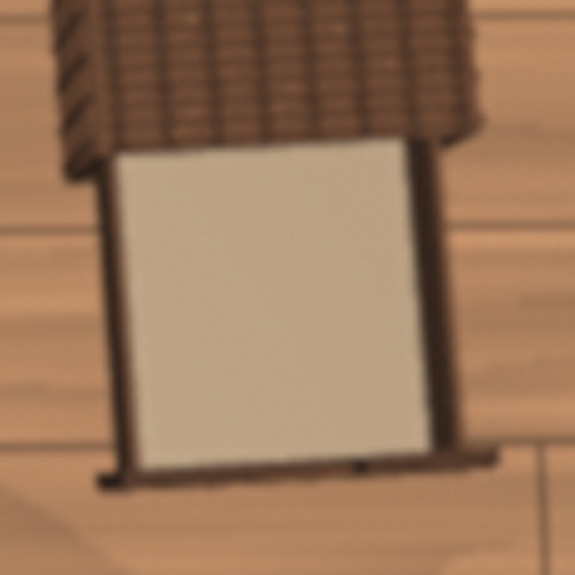

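Run:
```python
from h import *
c=385+np.array([[140,468],[430,452]])/5*[1,1]; 
P=lambda l: np.array([[385+x/5,120+y/5] for x,y in l])
print("floor near corners z27",onz("top",P([(140,468),(430,452)]),.027)[:,:2].round(3).tolist())
print("panel top corners outer z104",onz("top",P([(100,488),(497,463)]),.104)[:,:2].round(3).tolist())
print("cab front top corners z118",onz("top",P([(103,160),(475,130)]),.118)[:,:2].round(3).tolist())
im=cv2.imread("pics/top0.png")
for nm,roi,z in(("tin",(284,200,310,226),.026),("flaskA",(320,208,345,228),.03),("flaskBig",(262,248,302,282),.03)):
    hsv=im[:,:,:]
    for c in blobs(im,(15,10,150),(40,90,255),15,roi)[:1]: p,l,w,a=metric(c,z); print(nm,"label",p.round(3),l,w,a)
x=onz("top",[[332,194.5],[332,223.5],[296.3,213]],.02); print("flaskA ends, tin",x.round(3).tolist())
print("mug/jar rim",onz("top",[[333,172],[334,131.5]],.073)[:,:2].round(3).tolist())
print("scraper tip,tail z.012",onz("top",[[371,156],[367.5,187.5]],.01)[:,:2].round(3).tolist())
s=onz("scene",[[180+390/3.2,140+405/3.2],[180+490/3.2,140+470/3.2],[180+455/3.2,140+168/3.2]],.012);print("scene scraper tail, tip",s.round(3).tolist())
s=onz("scene",[[180+455/3.2,140+168/3.2]],.026);print("scene tin",s.round(3).tolist())
```

```text
floor near corners z27 [[0.407, -0.235], [0.415, -0.435]]
panel top corners outer z104 [[0.392, -0.191], [0.406, -0.45]]
cab front top corners z118 [[0.604, -0.196], [0.621, -0.439]]
tin label [0.415 0.167] 41.37190246582031 37.83169937133789 89.38385009765625
flaskA label [0.407 0.045] 37.73530578613281 37.66053771972656 89.3569107055664
flaskBig label [0.242 0.221] 57.637516021728516 52.89107894897461 -18.81232452392578
flaskA ends, tin [[0.476, 0.042, 0.02], [0.376, 0.044, 0.02], [0.413, 0.166, 0.02]]
mug/jar rim [[0.548, 0.039], [0.685, 0.034]]
scraper tip,tail z.012 [[0.611, -0.097], [0.5, -0.082]]
scene scraper tail, tip [[0.5, -0.089, 0.012], [0.608, -0.098, 0.012], [0.409, 0.175, 0.012]]
scene tin [[0.415, 0.165, 0.026]]
```

Sizes agree: case 100x49, flask_a 100 mm long, decoy flask larger, tin about 58 mm. The flap centre is (0.508,0.454) with box yaw about -5.5°, and both cameras agree on it. The drawer is about 0.20 open with its unit at yaw +0.07. I'll take the tin first, with the tool's x along the box's x.

```bash
cat > go.py <<'E'
import sys; from h import *
# go.py x y z yawdeg [x y z yawdeg ...]: roll first, then shifts in tool axes (normalised totals)
s=manip.observe(); p=s["tcp_pos"]; w,a,b,c=s["tool_rot"]
yaw=np.degrees(np.arctan2(2*(a*b+w*c),1-2*(b*b+c*c)))
print("now",np.round(p,4),"yaw %.1f"%yaw,"F",s["wrist_force"].round(1),"w %.4f"%s["grip_width"],"t %.1f"%s["time"])
v=list(map(float,sys.argv[1:]))
for i in range(0,len(v),4):
    x,y,z,t=v[i:i+4]; d=(t-yaw+180)%360-180; r=-d/180; k=np.radians(t)
    dx,dy,dz=np.array([x,y,z])-p
    sh=np.array([np.cos(k)*dx+np.sin(k)*dy,np.sin(k)*dx-np.cos(k)*dy,-dz])/.3
    n=np.linalg.norm(sh)*.3/.035
    print("roll %.4f (%.1f rows of .036) shift"%(r,abs(r)/.036),sh.round(4),"n>=%.1f"%n,"/10:",(sh/10).round(4)); p=np.array([x,y,z]); yaw=t
E
python3 -m jog '[[[0,0,-0.1],0,0.1],[[0,0,-0.07],0,0.1],[[0,0,0],0.0383,0.1],[[0,0,0],0.0383,0.1],[[0,0,0],0.0383,0.1],[[0,0,0],0.0383,0.1],[[0,0,0],0.0383,0.1],[[0,0,0],0.0383,0.1],[[0,0,0],0.0383,0.1],[[0,0,0],0.0383,0.1]]' 15
python3 -m jog '[[[0,0,0],0.0383,0.1],[[0,0,0],0.0383,0.1],[[0,0,0],0,0.1]]'
python3 go.py .414 .166 .29 -5.5 .414 .166 .10 -5.5
```

```text
time: 0.93
tcp_pos: [0.2894, 0.5816, 0.2892]
tool_rot: [0.0, 0.998, 0.07, -0.0]
wrist_force: [-0.4, -0.6, 0.2]
grip_width: 0.0796
time: 1.18
tcp_pos: [0.2893, 0.5817, 0.2892]
tool_rot: [0.001, 0.999, -0.049, -0.0]
wrist_force: [0.1, 0.6, 0.2]
grip_width: 0.0791
now [0.2893 0.5817 0.2892] yaw -5.6 F [0.1 0.6 0.2] w 0.0791 t 1.2
roll -0.0007 (0.0 rows of .036) shift [ 0.5465  1.3394 -0.0026] n>=12.4 /10: [ 0.0546  0.1339 -0.0003]
roll -0.0000 (0.0 rows of .036) shift [ 0.     -0.      0.6333] n>=5.4 /10: [ 0.     -0.      0.0633]
```

```bash
python3 -m jog '[[[0.042,0.103,0],0,0.1],[[0.042,0.103,0],0,0.1],[[0.042,0.103,0],0,0.1],[[0.042,0.103,0],0,0.1],[[0.042,0.103,0],0,0.1],[[0.042,0.103,0],0,0.1],[[0.042,0.103,0],0,0.1],[[0.042,0.103,0],0,0.1],[[0.042,0.103,0],0,0.1],[[0.042,0.103,0],0,0.1]]' >/dev/null
python3 -m jog '[[[0.042,0.103,0],0,0.1],[[0.042,0.103,0],0,0.1],[[0.042,0.103,0],0,0.1],[[0,0,0.1],0,0.1],[[0,0,0.1],0,0.1],[[0,0,0.1],0,0.1],[[0,0,0.1],0,0.1],[[0,0,0.1],0,0.1],[[0,0,0.1],0,0.1],[[0,0,0],0,0.1]]'
python3 - <<'E'
from h import *
a=snap("top","t1"); b=snap("scene","s1")
c=cv2.resize(a[120:280,240:420],None,fx=2.2,fy=2.2); d=cv2.resize(b[140:300,200:380],None,fx=2.2,fy=2.2)
cv2.imwrite("pics/m1.png",np.hstack([c,d]))
E
python3 go.py .414 .166 .004 -5.5
```

```text
time: 2.85
tcp_pos: [0.4116, 0.1651, 0.1056]
tool_rot: [0.002, 0.999, -0.045, -0.004]
wrist_force: [-0.9, -0.7, 0.4]
grip_width: 0.0794
now [0.4145 0.1661 0.1096] yaw -5.3 F [1.8 0.3 0.3] w 0.0792 t 3.0
roll 0.0012 (0.0 rows of .036) shift [-0.0015  0.0005  0.3522] n>=3.0 /10: [-0.0001  0.0001  0.0352]
```

View pics/m1.png

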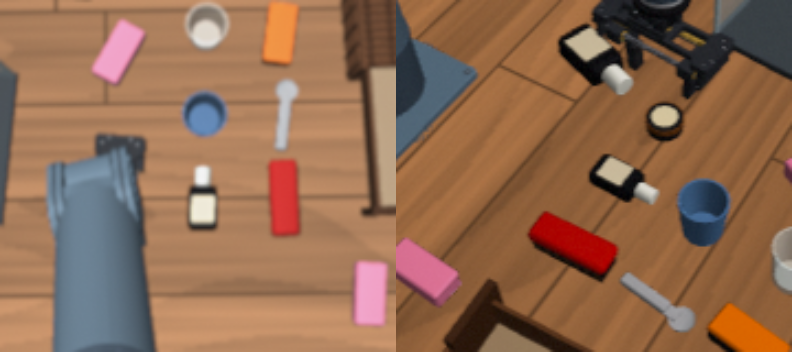

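The tin is unmoved at scene px (322,192) and the hand is above it. I'll descend and grip.

```bash
python3 -m jog '[[[0,0,0.088],0,0.1],[[0,0,0.088],0,0.1],[[0,0,0.088],0,0.1],[[0,0,0.05],0,0.1],[[0,0,0.037],0,0.1],[[0,0,0],0,0.1],[[0,0,0],0,0.6],[[0,0,0],0,0.6],[[0,0,0],0,0.6],[[0,0,0],0,0.6]]' 20
python3 -m jog '[[[0,0,0],0,0.6],[[0,0,0],0,0.6]]'
python3 go.py .414 .166 .295 -5.5 .506 .454 .295 -5.5
```

```text
time: 3.78
tcp_pos: [0.4157, 0.1671, 0.0054]
tool_rot: [-0.001, 0.999, -0.047, 0.001]
wrist_force: [-1.2, -0.1, 6.4]
grip_width: 0.0556
time: 3.95
tcp_pos: [0.4157, 0.167, 0.0054]
tool_rot: [-0.001, 0.999, -0.047, 0.001]
wrist_force: [-1.2, 0.3, 8.9]
grip_width: 0.0556
now [0.4157 0.167  0.0054] yaw -5.4 F [-1.2  0.3  8.9] w 0.0556 t 4.0
roll 0.0006 (0.0 rows of .036) shift [-0.0052  0.0039 -0.9652] n>=8.3 /10: [-0.0005  0.0004 -0.0965]
roll -0.0000 (0.0 rows of .036) shift [ 0.2132 -0.985  -0.    ] n>=8.6 /10: [ 0.0213 -0.0985 -0.    ]
```

```bash
python3 -m jog '[[[0,0,-0.05],0,0.6],[[0,0,-0.1],0,0.6],[[0,0,-0.11],0,0.6],[[0,0,-0.11],0,0.6],[[0,0,-0.11],0,0.6],[[0,0,-0.11],0,0.6],[[0,0,-0.11],0,0.6],[[0,0,-0.11],0,0.6],[[0,0,-0.11],0,0.6],[[0,0,-0.05],0,0.6]]'
python3 -m jog '[[[0.01,-0.05,0],0,0.6],[[0.022,-0.1,0],0,0.6],[[0.022,-0.1,0],0,0.6],[[0.022,-0.1,0],0,0.6],[[0.022,-0.1,0],0,0.6],[[0.022,-0.1,0],0,0.6],[[0.022,-0.1,0],0,0.6],[[0.022,-0.1,0],0,0.6],[[0.022,-0.1,0],0,0.6],[[0.02,-0.1,0],0,0.6]]'
python3 -m jog '[[[0,-0.03,0],0,0.6],[[0,0,0],0,0.6],[[0,0,0],0,0.6]]' >/dev/null
python3 - <<'E'
from h import *
b=snap("scene","s2");a=snap("top","t2")
cv2.imwrite("pics/m2.png",np.hstack([cv2.resize(a[120:260,140:320],None,fx=2.2,fy=2.2),cv2.resize(b[40:180,310:490],None,fx=2.2,fy=2.2)]))
for c in blobs(a,(45,100,40),(85,255,255),15,(150,140,240,215))[:1]: print(metric(c,.228))
E
python3 go.py .508 .454 .295 -5.5 .508 .454 .170 -5.5
```

```text
time: 4.78
tcp_pos: [0.4161, 0.1669, 0.2995]
tool_rot: [-0.002, 0.999, -0.047, 0.002]
wrist_force: [0.7, 1.0, -1.5]
grip_width: 0.0553
time: 5.62
tcp_pos: [0.5026, 0.4466, 0.2933]
tool_rot: [0.001, 0.999, -0.047, -0.001]
wrist_force: [0.3, 0.2, 0.8]
grip_width: 0.0555
(array([0.50565366, 0.42648746]), 114.62383270263672, 88.78962707519531, -5.175750732421875)
now [0.5042 0.4517 0.295 ] yaw -5.5 F [ 0.1 -0.1 -0.4] w 0.0557 t 6.0
roll 0.0000 (0.0 rows of .036) shift [ 0.0119 -0.009  -0.    ] n>=0.1 /10: [ 0.0012 -0.0009 -0.    ]
roll -0.0000 (0.0 rows of .036) shift [ 0.     -0.      0.4167] n>=3.6 /10: [ 0.     -0.      0.0417]
```

View pics/m2.png

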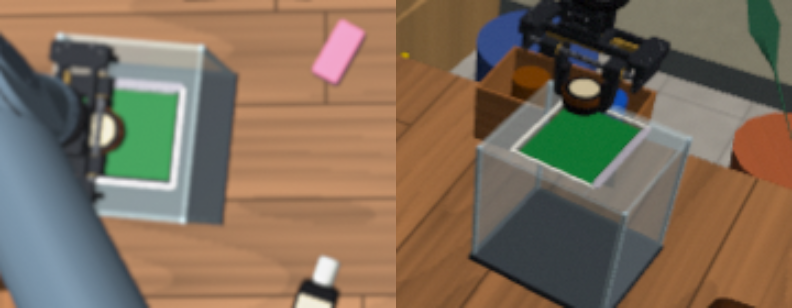

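The tin is held over the flap in both views. I'll push it in.

```bash
python3 -m jog '[[[0.012,-0.009,0.06],0,0.6],[[0,0,0.06],0,0.6],[[0,0,0.06],0,0.6],[[0,0,0.05],0,0.6],[[0,0,0.05],0,0.6],[[0,0,0.04],0,0.6],[[0,0,0.04],0,0.6],[[0,0,0.04],0,0.6],[[0,0,0.015],0,0.6],[[0,0,0],0,0.6]]'; python3 go.py .508 .454 .169 -5.5
```

```text
time: 6.8
tcp_pos: [0.5066, 0.4548, 0.1704]
tool_rot: [0.001, 0.999, -0.047, -0.001]
wrist_force: [-6.2, -0.2, -0.7]
grip_width: 0.0554
now [0.5066 0.4548 0.1704] yaw -5.4 F [-6.2 -0.2 -0.7] w 0.0554 t 6.8
roll 0.0004 (0.0 rows of .036) shift [0.0049 0.0023 0.0047] n>=0.1 /10: [0.0005 0.0002 0.0005]
```

```bash
python3 -m jog '[[[0,0,0.007],0,0.6],[[0,0,0],0,0.18],[[0,0,0],0,0.18],[[0,0,0],0,0.18],[[0,0,0],0,0.18],[[0,0,0],0,0.18]]'
python3 - <<'E'
from h import *
b=snap("scene","s3");a=snap("top","t3")
cv2.imwrite("pics/m3.png",np.hstack([cv2.resize(a[120:260,140:320],None,fx=2.2,fy=2.2),cv2.resize(b[40:180,310:490],None,fx=2.2,fy=2.2)]))
E
```

```text
time: 7.3
tcp_pos: [0.5095, 0.455, 0.1691]
tool_rot: [0.0, 0.999, -0.048, 0.001]
wrist_force: [4.9, -1.6, -3.4]
grip_width: 0.0675
```

View pics/m3.png

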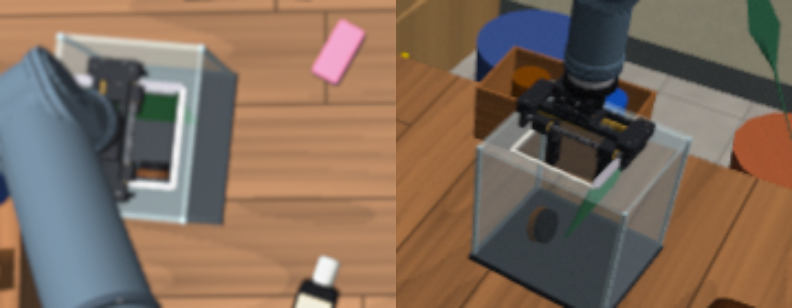

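The tin is dropping free inside the box. I'll retract and go to flask_a.

```bash
python3 -m jog '[[[0,0,-0.05],0,0.18],[[0,0,-0.06],0,0.18],[[0,0,-0.08],0,0.18],[[0,0,-0.08],0,0.18],[[0,0,-0.08],0,0.18],[[0,0,-0.07],0,0.18],[[0,0.05,0],0,0.18],[[0,0.09,0],0,0.18],[[-0.01,0.1,0],0,0.18],[[-0.01,0.1,0],0,0.18]]'>/dev/null
python3 -m jog '[[[-0.015,0.1,0],0.0,0.18],[[-0.015,0.1,0],0,0.18],[[-0.015,0.1,0],0,0.18],[[-0.015,0.1,0],0,0.18],[[-0.015,0.1,0],0,0.18],[[-0.015,0.1,0],0,0.18],[[-0.015,0.1,0],0,0.18],[[-0.015,0.1,0],0,0.18],[[-0.01,0.1,0],0,0.18],[[-0.01,0.1,0],0,0.18]]'>/dev/null
python3 -m jog '[[[0,0,0],0.036,0.18],[[0,0,0],0.036,0.18],[[0,0,0],0.036,0.18],[[0,0,0],0.036,0.18],[[0,0,0],0.036,0.18],[[0,0,0],0.036,0.18],[[0,0,0],0.036,0.18],[[0,0,0],0.036,0.18],[[0,0,0],0.036,0.18],[[0,0,0],0.036,0.18]]' >/dev/null
python3 -m jog '[[[0,0,0],0.036,0.18],[[0,0,0],0.036,0.18],[[0,0,0],0.036,0.18],[[0,0,0],0.007,0.18],[[0,0,0],0,0.18]]'
python3 - <<'E'
from h import *
b=snap("scene","s4");a=snap("top","t4")
print("tin px scene floor?")
c=[cv2.contourArea(k) for k in blobs(b,(45,100,40),(85,255,255),15,(340,70,440,130))]; print("flap area scene",c)
c=[cv2.contourArea(k) for k in blobs(cv2.imread("pics/scene0.png"),(45,100,40),(85,255,255),15,(340,70,440,130))]; print("was",c)
cv2.imwrite("pics/m4.png",np.hstack([cv2.resize(b[70:310,190:450],None,fx=2.2,fy=2.2)]))
E
python3 go.py .420 .043 .30 -91 .420 .043 .004 -91
```

```text
time: 10.32
tcp_pos: [0.4223, 0.0605, 0.2951]
tool_rot: [0.0, -0.702, 0.712, 0.0]
wrist_force: [-0.7, -0.0, -0.3]
grip_width: 0.0723
tin px scene floor?
flap area scene [1025.5]
was [1025.0]
now [0.4223 0.0604 0.295 ] yaw -90.7 F [-0.5 -0.3 -0. ] w 0.0724 t 10.4
roll 0.0016 (0.0 rows of .036) shift [ 0.058   0.0068 -0.0166] n>=0.5 /10: [ 0.0058  0.0007 -0.0017]
roll -0.0000 (0.0 rows of .036) shift [-0.      0.      0.9867] n>=8.5 /10: [-0.      0.      0.0987]
```

View pics/m4.png

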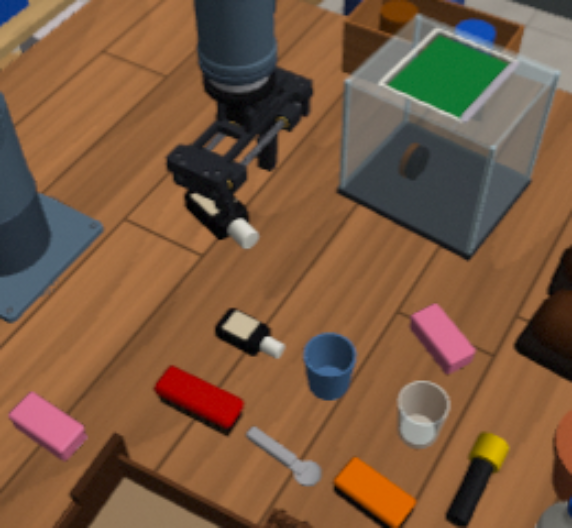

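Flap shut and tin in the box. flask_a hasn't moved, at scene px (303,221). I'll descend and grip.

```bash
python3 -m jog '[[[0.03,0.003,0],0,0.18],[[0.028,0.004,0.03],0,0.18],[[0,0,0.11],0,0.18],[[0,0,0.12],0,0.18],[[0,0,0.12],0,0.18],[[0,0,0.12],0,0.18],[[0,0,0.12],0,0.18],[[0,0,0.12],0,0.18],[[0,0,0.12],0,0.18],[[0,0,0.06],0,0.18]]'
python3 -m jog '[[[0,0,0.042],0,0.18],[[0,0,0],0,0.18],[[0,0,0],0,0.8],[[0,0,0],0,0.8],[[0,0,0],0,0.8],[[0,0,0],0,0.8],[[0,0,0],0,0.8],[[0,0,0],0,0.8]]' 20
python3 go.py .42 .043 .3 -91
```

```text
time: 11.25
tcp_pos: [0.4181, 0.0419, 0.0157]
tool_rot: [-0.002, -0.702, 0.712, 0.001]
wrist_force: [-0.2, -0.3, 0.5]
grip_width: 0.0724
time: 11.92
tcp_pos: [0.4207, 0.043, 0.0071]
tool_rot: [0.001, -0.702, 0.712, -0.0]
wrist_force: [0.1, 0.9, 8.4]
grip_width: 0.0457
now [0.4207 0.043  0.0071] yaw -90.9 F [0.1 0.9 8.4] w 0.0457 t 11.9
roll 0.0007 (0.0 rows of .036) shift [-1.000e-04  2.200e-03 -9.764e-01] n>=8.4 /10: [-0.      0.0002 -0.0976]
```

```bash
python3 -m jog '[[[0,0,-0.05],0,0.8],[[0,0,-0.1],0,0.8],[[0,0,-0.11],0,0.8],[[0,0,-0.11],0,0.8],[[0,0,-0.11],0,0.8],[[0,0,-0.11],0,0.8],[[0,0,-0.11],0,0.8],[[0,0,-0.11],0,0.8],[[0,0,-0.11],0,0.8],[[0,0,-0.05],0,0.8]]'
python3 -m jog '[[[0,0,0],-0.036,0.8],[[0,0,0],-0.036,0.8],[[0,0,0],-0.036,0.8],[[0,0,0],-0.036,0.8],[[0,0,0],-0.036,0.8],[[0,0,0],-0.036,0.8],[[0,0,0],-0.036,0.8],[[0,0,0],-0.036,0.8],[[0,0,0],-0.036,0.8],[[0,0,0],-0.036,0.8]]' >/dev/null
python3 -m jog '[[[0,0,0],-0.036,0.8],[[0,0,0],-0.036,0.8],[[0,0,0],-0.036,0.8],[[0,0,0],-0.007,0.8],[[0.011,-0.05,0],0,0.8],[[0.011,-0.1,0],0,0.8],[[0.011,-0.1,0],0,0.8],[[0.011,-0.1,0],0,0.8],[[0.011,-0.1,0],0,0.8],[[0.011,-0.1,0],0,0.8]]'
python3 -m jog '[[[0.011,-0.1,0],0,0.8],[[0.011,-0.1,0],0,0.8],[[0.011,-0.1,0],0,0.8],[[0.011,-0.1,0],0,0.8],[[0.011,-0.1,0],0,0.8],[[0.011,-0.1,0],0,0.8],[[0.011,-0.1,0],0,0.8],[[0.011,-0.1,0],0,0.8],[[0.011,-0.05,0],0,0.8],[[0,0,0],0,0.8]]'
python3 go.py .508 .454 .295 -5.5 .508 .454 .168 -5.5
```

```text
time: 12.75
tcp_pos: [0.4212, 0.0427, 0.3009]
tool_rot: [0.003, -0.701, 0.713, -0.001]
wrist_force: [0.3, 0.2, -0.6]
grip_width: 0.0455
time: 14.42
tcp_pos: [0.455, 0.2079, 0.2971]
tool_rot: [-0.0, 0.999, -0.048, -0.0]
wrist_force: [-0.1, 0.2, -0.2]
grip_width: 0.0458
time: 15.25
tcp_pos: [0.5068, 0.4617, 0.2957]
tool_rot: [-0.001, 0.999, -0.046, -0.001]
wrist_force: [0.1, -0.2, -0.5]
grip_width: 0.0463
now [0.5068 0.4617 0.2957] yaw -5.2 F [ 0.1 -0.2 -0.5] w 0.0463 t 15.2
roll 0.0015 (0.0 rows of .036) shift [0.0063 0.0252 0.0022] n>=0.2 /10: [0.0006 0.0025 0.0002]
roll -0.0000 (0.0 rows of .036) shift [ 0.     -0.      0.4233] n>=3.6 /10: [ 0.     -0.      0.0423]
```

```bash
python3 -m jog '[[[0.026,0.025,0.03],0,0.8],[[0,0,0.06],0,0.8],[[0,0,0.06],0,0.8],[[0,0,0.06],0,0.8],[[0,0,0.05],0,0.8],[[0,0,0.05],0,0.8],[[0,0,0.045],0,0.8],[[0,0,0.045],0,0.8],[[0,0,0.025],0,0.8],[[0,0,0],0,0.8]]'
python3 -m jog '[[[0,0,0],0,0.8],[[0,0,0],0,0.3],[[0,0,0],0,0.3],[[0,0,0],0,0.3],[[0,0,0],0,0.3],[[0,0,0],0,0.3],[[0,0,0],0,0.3]]'
python3 - <<'E'
from h import *
b=snap("scene","s5");a=snap("top","t5")
cv2.imwrite("pics/m5.png",np.hstack([cv2.resize(a[100:260,140:320],None,fx=2.2,fy=2.2),cv2.resize(b[40:200,310:490],None,fx=2.2,fy=2.2)]))
E
```

```text
time: 16.08
tcp_pos: [0.5142, 0.4461, 0.1679]
tool_rot: [0.001, 0.999, -0.048, -0.002]
wrist_force: [-5.5, -0.6, -1.6]
grip_width: 0.046
time: 16.67
tcp_pos: [0.5109, 0.4471, 0.1692]
tool_rot: [0.002, 0.999, -0.047, -0.005]
wrist_force: [-16.8, -3.1, 6.3]
grip_width: 0.0618
```

View pics/m5.png

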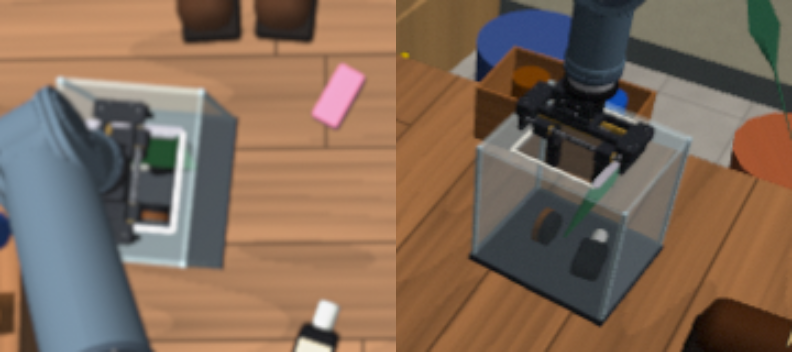

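flask_a is in the box. I'll retract and move over the case.

```bash
python3 -m jog '[[[-0.012,0,-0.05],0,0.3],[[0,0,-0.06],0,0.3],[[0,0,-0.08],0,0.3],[[0,0,-0.08],0,0.3],[[0,0,-0.08],0,0.3],[[0,0,-0.07],0,0.3],[[0.02,0.05,0],0,0.3],[[0.041,0.095,0],0,0.3],[[0.041,0.095,0],0,0.3],[[0.041,0.095,0],0,0.3]]'>/dev/null
python3 -m jog '[[[0.041,0.095,0],0,0.3],[[0.041,0.095,0],0,0.3],[[0.041,0.095,0],0,0.3],[[0.041,0.095,0],0,0.3],[[0.041,0.095,0],0,0.3],[[0.041,0.095,0],0,0.3],[[0.041,0.095,0],0,0.3],[[0.041,0.095,0],0,0.3],[[0.041,0.095,0],0,0.3],[[0.041,0.095,0],0,0.3]]'>/dev/null
python3 -m jog '[[[0.041,0.095,0],0,0.3],[[0.041,0.095,0],0,0.3],[[0.041,0.095,0],0,0.3],[[0.041,0.095,0],0,0.3],[[0,0,0],0.036,0.3],[[0,0,0],0.036,0.3],[[0,0,0],0.036,0.3],[[0,0,0],0.036,0.3],[[0,0,0],0.036,0.3],[[0,0,0],0.036,0.3]]'>/dev/null
python3 -m jog '[[[0,0,0],0.036,0.3],[[0,0,0],0.036,0.3],[[0,0,0],0.036,0.3],[[0,0,0],0.036,0.3],[[0,0,0],0.036,0.3],[[0,0,0],0.036,0.3],[[0,0,0],0.036,0.3],[[0,0,0],0.036,0.3],[[0,0,0],0.013,0.3],[[0,0,0],0,0.3]]'
python3 - <<'E'
from h import *
b=snap("scene","s6");a=snap("top","t6")
print("flap area",[cv2.contourArea(k) for k in blobs(b,(45,100,40),(85,255,255),15,(340,70,440,130))])
cb=blobs(b,(5,150,120),(18,255,255),15,(320,260,400,320))
b0=cv2.imread("pics/scene0.png"); cb0=blobs(b0,(5,150,120),(18,255,255),15,(320,260,400,320))
for c in(cb,cb0): print([cv2.minAreaRect(k) for k in c])
for im in (b0,b): print("brush",[cv2.minAreaRect(k) for k in blobs(im,(0,180,90),(4,255,255),15,(240,220,320,290))])
E
python3 go.py .682 -.081 .295 -99 .682 -.081 .019 -99
```

```text
time: 20.1
tcp_pos: [0.6787, -0.0709, 0.2957]
tool_rot: [-0.0, -0.652, 0.759, -0.001]
wrist_force: [0.0, -0.4, 0.1]
grip_width: 0.0617
flap area []
[((359.5, 289.5), (59.0, 79.0), 90.0), ((326.076904296875, 264.8846130371094), (13.867504119873047, 20.246557235717773), 33.690067291259766)]
[((359.5, 289.5), (59.0, 79.0), 90.0), ((328.5, 268.5), (17.0, 17.0), 90.0)]
brush [((280.20001220703125, 249.6000213623047), (39.354793548583984, 14.310833930969238), 26.56505012512207)]
brush [((280.20001220703125, 249.6000213623047), (39.354793548583984, 14.310833930969238), 26.56505012512207)]
now [ 0.6789 -0.0704  0.2957] yaw -98.5 F [-0.2 -0.3 -0.5] w 0.0616 t 20.2
roll 0.0030 (0.1 rows of .036) shift [ 0.0332 -0.0157  0.0025] n>=0.3 /10: [ 0.0033 -0.0016  0.0002]
roll -0.0000 (0.0 rows of .036) shift [-0.    0.    0.92] n>=7.9 /10: [-0.     0.     0.092]
```

Run:
```python
import cv2
b=cv2.imread("pics/s6.png")
cv2.imwrite("pics/m6.png",cv2.resize(b[60:330,240:510],None,fx=2.1,fy=2.1))
from h import *
# visible case corners test from original orange with tighter mask
for n in("scene0","s6"):
    im=cv2.imread(f"pics/{n}.png"); print([ (cv2.minAreaRect(k)) for k in blobs(im,(8,235,180),(20,255,255),30,(330,265,395,320))])
```

```text
[((360.5000305175781, 292.5000305175781), (34.60000228881836, 14.600000381469727), 36.869895935058594)]
[((360.4594421386719, 292.7432556152344), (35.29030227661133, 14.63077163696289), 36.02737045288086)]
```

View pics/m6.png

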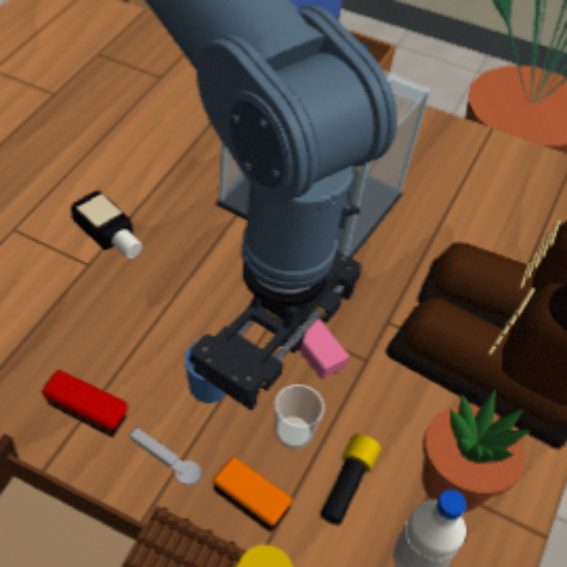

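```bash
python3 - <<'E'
from h import *
print(onz("scene",[[360.5,292.6]],.034));
E
python3 -m jog '[[[0.02,-0.016,0.02],0.003,0.25],[[0.003,0,0.1],0,0.25],[[0,0,0.12],0,0.25],[[0,0,0.12],0,0.25],[[0,0,0.12],0,0.25],[[0,0,0.12],0,0.25],[[0,0,0],0,0.25]]'
python3 go.py .682 -.079 .10 -99 .682 -.079 .019 -99
```

```text
[[ 0.6844344  -0.08424782  0.034     ]]
time: 20.78
tcp_pos: [0.6785, -0.076, 0.1081]
tool_rot: [-0.004, -0.649, 0.76, 0.004]
wrist_force: [-2.5, 0.7, -0.3]
grip_width: 0.0662
now [ 0.6785 -0.076   0.1081] yaw -99.0 F [-2.5  0.7 -0.3] w 0.0662 t 20.8
roll -0.0001 (0.0 rows of .036) shift [ 0.0082 -0.0131  0.0269] n>=0.3 /10: [ 0.0008 -0.0013  0.0027]
roll -0.0000 (0.0 rows of .036) shift [-0.    0.    0.27] n>=2.3 /10: [-0.     0.     0.027]
```

```bash
python3 -m jog '[[[0.008,-0.013,0.05],0,0.25],[[0,0,0.06],0,0.25],[[0,0,0.06],0,0.25],[[0,0,0.06],0,0.25],[[0,0,0.04],0,0.25],[[0,0,0.02],0,0.25],[[0,0,0],0,0.25]]'
python3 go.py .682 -.079 .019 -99
```

```text
time: 21.37
tcp_pos: [0.6859, -0.0795, 0.0273]
tool_rot: [-0.001, -0.65, 0.76, 0.001]
wrist_force: [-0.5, -0.3, 0.0]
grip_width: 0.0665
now [ 0.6859 -0.0795  0.0273] yaw -99.0 F [-0.5 -0.3  0. ] w 0.0665 t 21.4
roll 0.0001 (0.0 rows of .036) shift [0.0004 0.013  0.0278] n>=0.3 /10: [0.     0.0013 0.0028]
```

```bash
python3 -m jog '[[[0,0.01,0.012],0,0.25],[[0,0,0.011],0,0.25],[[0,0,0],0,0.25],[[0,0,0],0,0.8],[[0,0,0],0,0.8],[[0,0,0],0,0.8],[[0,0,0],0,0.8],[[0,0,0],0,0.8]]' 20
python3 -m jog '[[[0,0,-0.03],0,0.8],[[0,0,-0.08],0,0.8],[[0,0,-0.1],0,0.8],[[0,0,-0.1],0,0.8],[[0,0,0],0,0.8]]'
python3 go.py .52 .17 .12 -99
```

```text
time: 22.03
tcp_pos: [0.6839, -0.0793, 0.0223]
tool_rot: [0.0, -0.649, 0.76, -0.0]
wrist_force: [-0.2, -0.5, 2.7]
grip_width: 0.0458
time: 22.45
tcp_pos: [0.687, -0.0807, 0.1217]
tool_rot: [0.003, -0.649, 0.76, -0.004]
wrist_force: [1.4, -0.7, 0.1]
grip_width: 0.0458
now [ 0.687  -0.0807  0.1217] yaw -99.0 F [ 1.4 -0.7  0.1] w 0.0458 t 22.4
roll -0.0001 (0.0 rows of .036) shift [-0.7384  0.6805  0.0055] n>=8.6 /10: [-0.0738  0.0681  0.0006]
```

```bash
python3 -m jog '[[[0,0,-0.1],0,0.8],[[0,0,-0.1],0,0.8],[[-0.07,0.07,0],0,0.8],[[-0.074,0.068,0],0,0.8],[[-0.074,0.068,0],0,0.8],[[-0.074,0.068,0],0,0.8],[[-0.074,0.068,0],0,0.8],[[-0.074,0.068,0],0,0.8],[[-0.074,0.068,0],0,0.8],[[-0.074,0.068,0],0,0.8]]'
python3 -m jog '[[[-0.074,0.068,0],0,0.8],[[-0.074,0.068,0],0,0.8],[[0,0,0],-0.036,0.8],[[0,0,0],-0.036,0.8],[[0,0,0],-0.036,0.8],[[0,0,0],-0.036,0.8],[[0,0,0],-0.036,0.8],[[0,0,0],-0.036,0.8],[[0,0,0],-0.036,0.8],[[0,0,0],-0.036,0.8]]'>/dev/null
python3 -m jog '[[[0,0,0],-0.036,0.8],[[0,0,0],-0.036,0.8],[[0,0,0],-0.036,0.8],[[0,0,0],-0.036,0.8],[[0,0,0],-0.036,0.8],[[0,0,0],-0.036,0.8],[[0,0,0],-0.016,0.8],[[0,0,0],0,0.8]]'
python3 go.py .48 .19 .18 -5.5 .48 .19 .024 -5.5
```

```text
time: 23.28
tcp_pos: [0.5483, 0.1218, 0.175]
tool_rot: [0.0, -0.649, 0.76, 0.0]
wrist_force: [0.5, 0.3, 0.1]
grip_width: 0.0456
time: 24.78
tcp_pos: [0.516, 0.1706, 0.1751]
tool_rot: [-0.0, 0.999, -0.046, 0.0]
wrist_force: [-0.2, 0.1, 0.4]
grip_width: 0.0455
now [0.516  0.1706 0.1751] yaw -5.3 F [-0.2  0.1  0.4] w 0.0455 t 24.8
roll 0.0010 (0.0 rows of .036) shift [-0.1258 -0.0527 -0.0162] n>=1.2 /10: [-0.0126 -0.0053 -0.0016]
roll -0.0000 (0.0 rows of .036) shift [ 0.   -0.    0.52] n>=4.5 /10: [ 0.    -0.     0.052]
```

```bash
python3 -m jog '[[[-0.06,-0.03,0],0,0.8],[[-0.066,-0.023,0.05],0,0.8],[[0,0,0.1],0,0.8],[[0,0,0.1],0,0.8],[[0,0,0.1],0,0.8],[[0,0,0.08],0,0.8],[[0,0,0.05],0,0.8],[[0,0,0.024],0,0.8],[[0,0,0],0,0.8]]'
python3 -m jog '[[[0,0,0],0,0.8],[[0,0,0],0,0.25],[[0,0,0],0,0.25],[[0,0,0],0,0.25],[[0,0,0],0,0.25]]'
python3 go.py .48 .19 .0065 -5.5
```

```text
time: 25.53
tcp_pos: [0.4793, 0.1898, 0.0227]
tool_rot: [0.001, 0.999, -0.048, -0.001]
wrist_force: [-0.4, -0.5, -0.7]
grip_width: 0.0454
time: 25.95
tcp_pos: [0.4803, 0.1905, 0.0242]
tool_rot: [-0.0, 0.999, -0.047, 0.0]
wrist_force: [0.1, -0.7, 0.7]
grip_width: 0.0658
now [0.4803 0.1905 0.0242] yaw -5.4 F [ 0.1 -0.7  0.7] w 0.0658 t 25.9
roll 0.0006 (0.0 rows of .036) shift [-0.0007  0.0018  0.0589] n>=0.5 /10: [-0.0001  0.0002  0.0059]
```

```bash
python3 -m jog '[[[0,0,0.03],0,0.25],[[0,0,0.027],0,0.25],[[0,0,0],0,0.25],[[0,0,0],0,0.8],[[0,0,0],0,0.8],[[0,0,0],0,0.8],[[0,0,0],0,0.8],[[0,0,0],0,0.8],[[0,0,0],0,0.8]]' 20
python3 -m jog '[[[0,0,-0.05],0,0.8],[[0,0,-0.1],0,0.8],[[0,0,-0.11],0,0.8],[[0,0,-0.11],0,0.8],[[0,0,-0.11],0,0.8],[[0,0,-0.11],0,0.8],[[0,0,-0.11],0,0.8],[[0,0,-0.11],0,0.8],[[0,0,-0.11],0,0.8],[[0,0,-0.05],0,0.8]]'
python3 -m jog '[[[0,-0.05,0],0,0.8],[[0.002,-0.1,0],0,0.8],[[0.002,-0.1,0],0,0.8],[[0.002,-0.1,0],0,0.8],[[0.002,-0.1,0],0,0.8],[[0.002,-0.1,0],0,0.8],[[0.002,-0.1,0],0,0.8],[[0.002,-0.1,0],0,0.8],[[0.002,-0.1,0],0,0.8],[[0.002,-0.03,0],0,0.8]]'
python3 -m jog '[[[0,0,0],0,0.8]]' >/dev/null
python3 go.py .510 .452 .295 -5.5 .510 .452 .168 -5.5
```

```text
time: 26.7
tcp_pos: [0.48, 0.1903, 0.0066]
tool_rot: [-0.0, 0.999, -0.047, 0.0]
wrist_force: [-0.1, 0.5, -0.4]
grip_width: 0.0457
time: 27.53
tcp_pos: [0.4813, 0.1905, 0.3016]
tool_rot: [-0.002, 0.999, -0.047, 0.002]
wrist_force: [0.7, 0.7, -0.3]
grip_width: 0.0454
time: 28.37
tcp_pos: [0.5073, 0.4589, 0.2943]
tool_rot: [-0.0, 0.999, -0.044, -0.002]
wrist_force: [-1.5, 0.4, -1.2]
grip_width: 0.046
now [0.508  0.4562 0.2946] yaw -5.1 F [-0.1 -0.1 -0.5] w 0.0457 t 28.4
roll 0.0021 (0.1 rows of .036) shift [ 0.0078  0.0133 -0.0013] n>=0.1 /10: [ 0.0008  0.0013 -0.0001]
roll -0.0000 (0.0 rows of .036) shift [ 0.     -0.      0.4233] n>=3.6 /10: [ 0.     -0.      0.0423]
```

```bash
python3 -m jog '[[[0.008,0.013,0.03],0.002,0.8],[[0,0,0.06],0,0.8],[[0,0,0.06],0,0.8],[[0,0,0.06],0,0.8],[[0,0,0.05],0,0.8],[[0,0,0.05],0,0.8],[[0,0,0.045],0,0.8],[[0,0,0.045],0,0.8],[[0,0,0.022],0,0.8],[[0,0,0],0,0.8]]'
python3 -m jog '[[[0,0,0],0,0.8],[[0,0,0],0,0.32],[[0,0,0],0,0.32],[[0,0,0],0,0.32],[[0,0,0],0,0.32],[[0,0,0],0,0.32],[[0,0,0],0,0.32]]'
python3 - <<'E'
from h import *
b=snap("scene","s7");a=snap("top","t7")
cv2.imwrite("pics/m7.png",np.hstack([cv2.resize(a[100:260,140:320],None,fx=2.2,fy=2.2),cv2.resize(b[40:200,310:490],None,fx=2.2,fy=2.2)]))
E
```

```text
time: 29.28
tcp_pos: [0.5107, 0.4461, 0.169]
tool_rot: [0.002, 0.999, -0.051, -0.002]
wrist_force: [-5.2, -1.0, -0.8]
grip_width: 0.0459
time: 29.87
tcp_pos: [0.5103, 0.4475, 0.1702]
tool_rot: [0.001, 0.999, -0.05, -0.002]
wrist_force: [-6.0, 0.6, -2.1]
grip_width: 0.0599
```

View pics/m7.png

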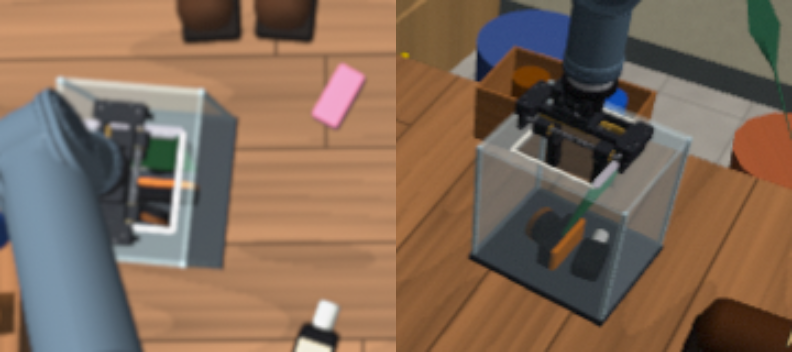

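The case is on the bin floor too. I'll retract and head for the brush.

```bash
python3 -m jog '[[[0,0,-0.05],0,0.32],[[0,0,-0.06],0,0.32],[[0,0,-0.08],0,0.32],[[0,0,-0.08],0,0.32],[[0,0,-0.08],0,0.32],[[0,0,-0.07],0,0.32],[[0,0.05,0],0,0.2],[[-0.006,0.1,0],0,0.2],[[-0.006,0.1,0],0,0.2],[[-0.006,0.1,0],0,0.2]]'>/dev/null
python3 -m jog '[[[-0.006,0.1,0],0,0.2],[[-0.006,0.1,0],0,0.2],[[-0.006,0.1,0],0,0.2],[[-0.006,0.1,0],0,0.2],[[-0.006,0.1,0],0,0.2],[[-0.006,0.1,0],0,0.2],[[-0.006,0.1,0],0,0.2],[[-0.006,0.1,0],0,0.2],[[-0.006,0.1,0],0,0.2],[[-0.006,0.1,0],0,0.2]]'>/dev/null
python3 -m jog '[[[-0.006,0.1,0],0,0.2],[[-0.006,0.1,0],0,0.2],[[-0.006,0.1,0],0,0.2],[[-0.006,0.1,0],0,0.2],[[0,0,0],0.036,0.2],[[0,0,0],0.036,0.2],[[0,0,0],0.036,0.2],[[0,0,0],0.036,0.2],[[0,0,0],0.036,0.2],[[0,0,0],0.036,0.2]]'>/dev/null
python3 -m jog '[[[0,0,0],0.036,0.2],[[0,0,0],0.036,0.2],[[0,0,0],0.036,0.2],[[0,0,0],0.036,0.2],[[0,0,0],0.036,0.2],[[0,0,0],0.036,0.2],[[0,0,0],0.033,0.2],[[0,0,0],0,0.2]]'
python3 - <<'E'
from h import *
b=snap("scene","s8");a=snap("top","t8")
print("flap area",[cv2.contourArea(k) for k in blobs(b,(45,100,40),(85,255,255),15,(340,70,440,130))])
for k in blobs(b,(0,180,90),(4,255,255),15,(200,180,400,330)): print("brush",cv2.minAreaRect(k),metric(k,.042,"scene"))
cv2.imwrite("pics/m8.png",cv2.resize(b[60:330,180:450],None,fx=2.1,fy=2.1))
E
python3 go.py .425 -.084 .295 -89 .425 -.084 .008 -89
```

```text
time: 33.13
tcp_pos: [0.4289, -0.0719, 0.2972]
tool_rot: [-0.001, 0.708, -0.706, 0.0]
wrist_force: [-0.3, -0.5, 0.1]
grip_width: 0.0701
flap area [1024.5]
brush ((280.20001220703125, 249.6000213623047), (39.354793548583984, 14.310833930969238), 26.56505012512207) (array([ 0.42619635, -0.08762224]), 118.94495391845703, 44.16422653198242, 1.357437014579773)
now [ 0.429  -0.0715  0.2971] yaw -89.3 F [ 0.2 -0.1  0.9] w 0.0707 t 33.2
roll -0.0019 (0.1 rows of .036) shift [0.0415 0.0139 0.007 ] n>=0.4 /10: [0.0041 0.0014 0.0007]
roll -0.0000 (0.0 rows of .036) shift [ 0.     -0.      0.9567] n>=8.2 /10: [ 0.     -0.      0.0957]
```

View pics/m8.png

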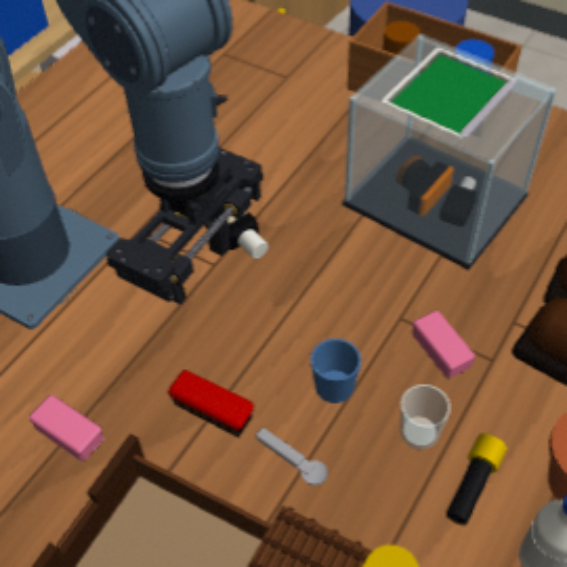

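Flap shut with tin, case and flask_a in the bin. Brush unmoved at (0.425,-0.085). I'll grip it.

```bash
python3 -m jog '[[[0.042,0.014,0],-0.002,0.2],[[0.003,0,0.05],0,0.2],[[0,0,0.11],0,0.2],[[0,0,0.11],0,0.2],[[0,0,0.11],0,0.2],[[0,0,0.11],0,0.2],[[0,0,0.11],0,0.2],[[0,0,0.11],0,0.2],[[0,0,0.11],0,0.2],[[0,0,0.08],0,0.2]]'
python3 -m jog '[[[0,0,0.047],0,0.2],[[0,0,0],0,0.2],[[0,0,0],0,0.8],[[0,0,0],0,0.8],[[0,0,0],0,0.8],[[0,0,0],0,0.8],[[0,0,0],0,0.8],[[0,0,0],0,0.8]]' 25
python3 go.py .425 -.084 .2 -89 .505 -.375 .20 -86 .505 -.375 .042 -86
```

```text
time: 34.07
tcp_pos: [0.4241, -0.0846, 0.0247]
tool_rot: [0.001, 0.714, -0.701, -0.001]
wrist_force: [-0.1, -0.1, 0.7]
grip_width: 0.0707
time: 34.73
tcp_pos: [0.4259, -0.0842, 0.0138]
tool_rot: [-0.001, 0.713, -0.701, 0.001]
wrist_force: [-0.7, 0.2, 7.5]
grip_width: 0.0453
now [ 0.4259 -0.0842  0.0138] yaw -89.1 F [-0.7  0.2  7.5] w 0.0453 t 34.7
roll -0.0003 (0.0 rows of .036) shift [-0.0008  0.003  -0.6206] n>=5.3 /10: [-0.0001  0.0003 -0.0621]
roll -0.0167 (0.5 rows of .036) shift [ 0.9862 -0.1984 -0.    ] n>=8.6 /10: [ 0.0986 -0.0198 -0.    ]
roll -0.0000 (0.0 rows of .036) shift [ 0.     -0.      0.5267] n>=4.5 /10: [ 0.     -0.      0.0527]
```

```bash
python3 -m jog '[[[0,0,-0.05],0,0.8],[[0,0,-0.1],0,0.8],[[0,0,-0.12],0,0.8],[[0,0,-0.12],0,0.8],[[0,0,-0.12],0,0.8],[[0,0,-0.11],-0.0167,0.8],[[0.05,-0.01,0],0,0.8],[[0.1,-0.02,0],0,0.8],[[0.1,-0.02,0],0,0.8],[[0.1,-0.02,0],0,0.8]]'
python3 -m jog '[[[0.1,-0.02,0],0,0.8],[[0.1,-0.02,0],0,0.8],[[0.1,-0.02,0],0,0.8],[[0.1,-0.02,0],0,0.8],[[0.1,-0.02,0],0,0.8],[[0.1,-0.02,0],0,0.8],[[0.036,-0.01,0],0,0.8],[[0,0,0],0,0.8],[[0,0,0],0,0.8]]'
python3 - <<'E'
from h import *
b=snap("scene","s9");a=snap("top","t9")
cv2.imwrite("pics/m9.png",np.hstack([cv2.resize(a[120:260,350:510],None,fx=2.4,fy=2.4),cv2.resize(b[240:400,150:310],None,fx=2.1,fy=2.1)]))
E
python3 go.py .505 -.375 .20 -86 .505 -.375 .042 -86
```

```text
time: 35.57
tcp_pos: [0.4535, -0.1879, 0.1994]
tool_rot: [-0.001, 0.732, -0.682, 0.0]
wrist_force: [0.4, 0.3, -1.1]
grip_width: 0.0459
time: 36.32
tcp_pos: [0.5045, -0.3752, 0.1987]
tool_rot: [0.0, 0.731, -0.683, -0.0]
wrist_force: [-1.0, -0.3, -1.8]
grip_width: 0.0456
now [ 0.505  -0.3737  0.1987] yaw -86.0 F [ 0.   0.2 -1.9] w 0.0457 t 36.4
roll -0.0001 (0.0 rows of .036) shift [ 0.0045  0.0002 -0.0045] n>=0.1 /10: [ 0.0004  0.     -0.0004]
roll -0.0000 (0.0 rows of .036) shift [ 0.     -0.      0.5267] n>=4.5 /10: [ 0.     -0.      0.0527]
```

View pics/m9.png

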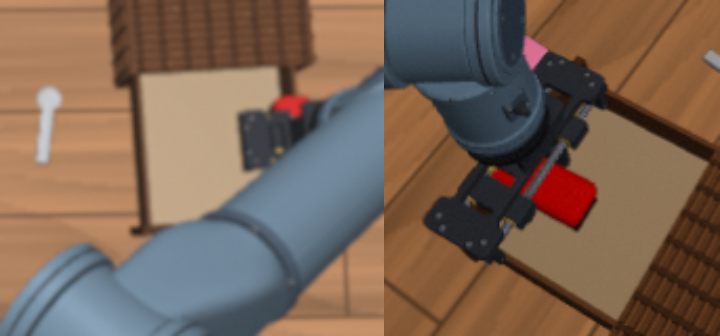

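```bash
python3 -m jog '[[[0,0,0.06],0,0.8],[[0,0,0.1],0,0.8],[[0,0,0.1],0,0.8],[[0,0,0.1],0,0.8],[[0,0,0.08],0,0.8],[[0,0,0.05],0,0.8],[[0,0,0.025],0,0.8],[[0,0,0],0,0.8]]'
python3 -m jog '[[[0,0,0],0,0.8],[[0,0,0],0,0.32],[[0,0,0],0,0.32],[[0,0,0],0,0.32],[[0,0,0],0,0.32]]'
python3 -m jog '[[[0,0,-0.05],0,0.32],[[0,0,-0.08],0,0.32],[[0,0,-0.1],0,0.32],[[0,0,-0.12],0,0.32],[[0,0,-0.12],0,0.32],[[0,0,-0.05],0,0.32],[[0,0,0],0,0.32]]'
python3 go.py .542 -.100 .20 -96 .542 -.100 .006 -96
```

```text
time: 37.08
tcp_pos: [0.5047, -0.3741, 0.0434]
tool_rot: [0.0, 0.731, -0.682, -0.001]
wrist_force: [-1.1, 0.7, -0.9]
grip_width: 0.046
time: 37.5
tcp_pos: [0.5055, -0.3757, 0.0452]
tool_rot: [-0.0, 0.731, -0.683, 0.001]
wrist_force: [-0.3, 0.3, -0.5]
grip_width: 0.0602
time: 38.08
tcp_pos: [0.5066, -0.3775, 0.206]
tool_rot: [-0.001, 0.731, -0.683, 0.004]
wrist_force: [-0.8, 0.1, -0.3]
grip_width: 0.0597
now [ 0.5066 -0.3775  0.206 ] yaw -86.1 F [-0.8  0.1 -0.3] w 0.0597 t 38.1
roll 0.0548 (1.5 rows of .036) shift [-0.9324 -0.0207  0.02  ] n>=8.0 /10: [-0.0932 -0.0021  0.002 ]
roll -0.0000 (0.0 rows of .036) shift [-0.      0.      0.6467] n>=5.5 /10: [-0.      0.      0.0647]
```

```bash
python3 -m jog '[[[0,0,0],0.0274,0.32],[[0,0,0],0.0274,0.32],[[-0.06,-0.002,0],0,0.32],[[-0.1,-0.002,0],0,0.32],[[-0.1,-0.002,0],0,0.32],[[-0.1,-0.002,0],0,0.32],[[-0.1,-0.002,0],0,0.32],[[-0.1,-0.002,0],0,0.32],[[-0.1,-0.002,0],0,0.32],[[-0.1,-0.002,0],0,0.32]]'>/dev/null
python3 -m jog '[[[-0.1,-0.002,0],0,0.32],[[-0.072,-0.003,0],0,0.32],[[0,0,0.1],0,0.32],[[0,0,0.1],0,0.32],[[0,0,0.1],0,0.32],[[0,0,0],0,0.32],[[0,0,0],0,0.32]]'
python3 - <<'E'
from h import *
b=snap("scene","s10")
t=[[180+390/3.2,140+405/3.2],[180+490/3.2,140+470/3.2]]
b0=cv2.imread("pics/scene0.png"); r=(slice(255,300),slice(295,345))
print("diff scraper area",cv2.absdiff(b[r],b0[r]).mean())
cv2.imwrite("pics/m10.png",cv2.resize(b[150:400,170:430],None,fx=2.1,fy=2.1))
E
python3 go.py .542 -.100 .006 -96
```

```text
time: 39.5
tcp_pos: [0.539, -0.098, 0.1098]
tool_rot: [-0.001, -0.669, 0.743, 0.001]
wrist_force: [0.2, 0.0, -0.2]
grip_width: 0.06
diff scraper area 11.533333333333333
now [ 0.5402 -0.0985  0.1111] yaw -96.0 F [-0.1  0.5  1. ] w 0.0600 t 39.5
roll -0.0000 (0.0 rows of .036) shift [ 0.0042 -0.0063  0.3505] n>=3.0 /10: [ 0.0004 -0.0006  0.035 ]
```

View pics/m10.png

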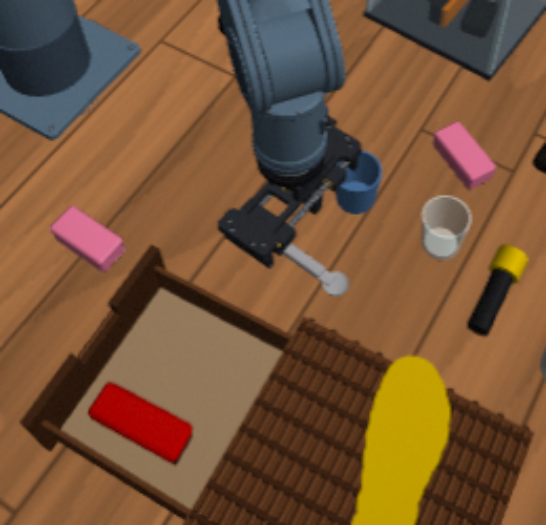

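The brush lies flat in the drawer and the scraper hasn't moved, with its bowl at scene px (330,285). I'll descend and grip.

```bash
python3 -m jog '[[[0.004,-0.006,0.06],0,0.32],[[0,0,0.08],0,0.32],[[0,0,0.08],0,0.32],[[0,0,0.06],0,0.32],[[0,0,0.04],0,0.32],[[0,0,0.028],0,0.32],[[0,0,0],0,0.32]]'
python3 -m jog '[[[0,0,0],0,0.5],[[0,0,0],0,0.6],[[0,0,0],0,0.7],[[0,0,0],0,0.9],[[0,0,0],0,0.9],[[0,0,0],0,0.9],[[0,0,0],0,0.9],[[0,0,0],0,0.9]]' 30
python3 go.py .53 -.275 .20 -86
```

```text
time: 40.13
tcp_pos: [0.5422, -0.0994, 0.0059]
tool_rot: [0.0, -0.669, 0.743, -0.0]
wrist_force: [-0.0, -0.3, -0.1]
grip_width: 0.0598
time: 40.8
tcp_pos: [0.5421, -0.0992, 0.0062]
tool_rot: [0.0, -0.669, 0.743, 0.0]
wrist_force: [-0.7, 0.8, 4.6]
grip_width: 0.0175
now [ 0.5421 -0.0992  0.0062] yaw -96.0 F [-0.7  0.8  4.6] w 0.0175 t 40.8
roll -0.0553 (1.5 rows of .036) shift [ 0.5819  0.0812 -0.6461] n>=7.5 /10: [ 0.0582  0.0081 -0.0646]
```

```bash
python3 -m jog '[[[0,0,-0.05],0,0.9],[[0,0,-0.1],0,0.9],[[0,0,-0.12],0,0.9],[[0,0,-0.12],0,0.9],[[0,0,-0.12],0,0.9],[[0,0,-0.12],-0.027,0.9],[[0,0,0],-0.028,0.9],[[0.05,0.02,0],0,0.9],[[0.09,0.035,0],0,0.9],[[0.09,0.035,0],0,0.9]]'
python3 -m jog '[[[0.09,0.035,0],0,0.9],[[0.09,0.035,0],0,0.9],[[0.09,0.035,0],0,0.9],[[0.09,0.02,0],0,0.9],[[0,0,0],0,0.9],[[0,0,0],0,0.9]]'
python3 go.py .49 -.28 .20 -86 .49 -.28 .036 -86
```

```text
time: 41.63
tcp_pos: [0.5193, -0.1701, 0.1958]
tool_rot: [-0.0, 0.732, -0.682, 0.0]
wrist_force: [0.8, -0.8, -1.4]
grip_width: 0.0174
time: 42.13
tcp_pos: [0.4884, -0.2823, 0.1957]
tool_rot: [0.0, 0.73, -0.684, 0.0]
wrist_force: [-0.2, 0.5, -1.6]
grip_width: 0.0177
now [ 0.4884 -0.2823  0.1957] yaw -86.3 F [-0.2  0.5 -1.6] w 0.0177 t 42.1
roll -0.0017 (0.0 rows of .036) shift [-0.0073 -0.0058 -0.0144] n>=0.1 /10: [-0.0007 -0.0006 -0.0014]
roll -0.0000 (0.0 rows of .036) shift [ 0.     -0.      0.5467] n>=4.7 /10: [ 0.     -0.      0.0547]
```

```bash
python3 -m jog '[[[0,0,0.06],0,0.9],[[0,0,0.1],0,0.9],[[0,0,0.1],0,0.9],[[0,0,0.1],0,0.9],[[0,0,0.08],0,0.9],[[0,0,0.05],0,0.9],[[0,0,0.03],0,0.9],[[0,0,0.01],0,0.9],[[0,0,0],0,0.9]]'
python3 -m jog '[[[0,0,0],0,0.9],[[0,0,0],0,0.7],[[0,0,0],0,0.65],[[0,0,0],0,0.65],[[0,0,0],0,0.65]]'
python3 -m jog '[[[0,0,-0.05],0,0.65],[[0,0,-0.08],0,0.65],[[0,0,-0.1],0,0.65],[[0,0,-0.12],0,0.65],[[0,0,-0.12],0,0.65],[[0,0,-0.05],0,0.65],[[0,0,0],0,0.65]]'
python3 go.py .36 -.339 .20 -86 .36 -.339 .066 -86
```

```text
time: 42.88
tcp_pos: [0.4901, -0.2802, 0.0362]
tool_rot: [-0.0, 0.731, -0.682, 0.0]
wrist_force: [-0.4, 0.2, -0.9]
grip_width: 0.0176
time: 43.3
tcp_pos: [0.4902, -0.2805, 0.0365]
tool_rot: [-0.0, 0.731, -0.682, 0.0]
wrist_force: [1.1, -0.6, 0.9]
grip_width: 0.0309
time: 43.88
tcp_pos: [0.4915, -0.282, 0.1968]
tool_rot: [-0.001, 0.731, -0.683, 0.003]
wrist_force: [1.2, 0.8, -0.2]
grip_width: 0.0308
now [ 0.4915 -0.282   0.1968] yaw -86.1 F [ 1.2  0.8 -0.2] w 0.0308 t 43.9
roll -0.0005 (0.0 rows of .036) shift [ 0.159   0.4506 -0.0107] n>=4.1 /10: [ 0.0159  0.0451 -0.0011]
roll -0.0000 (0.0 rows of .036) shift [ 0.     -0.      0.4467] n>=3.8 /10: [ 0.     -0.      0.0447]
```

```bash
python3 -m jog '[[[0.02,0.06,0],0,0],[[0.04,0.1,0],0,0],[[0.04,0.1,0],0,0],[[0.04,0.1,0],0,0],[[0.02,0.09,0],0,0],[[0,0,0.1],0,0],[[0,0,0.12],0,0],[[0,0,0.12],0,0],[[0,0,0.095],0,0],[[0,0,0],0,0]]'
python3 - <<'E'
from h import *
b=snap("scene","s11");a=snap("top","t11")
cv2.imwrite("pics/m11.png",np.hstack([cv2.resize(a[120:260,350:510],None,fx=2.4,fy=2.4),cv2.resize(b[220:380,150:330],None,fx=2.1,fy=2.1)]))
E
python3 go.py .36 -.339 .066 -86
```

```text
time: 44.72
tcp_pos: [0.3554, -0.3348, 0.0573]
tool_rot: [0.0, 0.731, -0.682, -0.004]
wrist_force: [-0.7, 0.1, -0.2]
grip_width: 0.0878
now [ 0.3575 -0.3374  0.0615] yaw -86.1 F [-0.6 -0.6  0.5] w 0.0882 t 44.8
roll -0.0006 (0.0 rows of .036) shift [ 0.0059 -0.0079 -0.0151] n>=0.2 /10: [ 0.0006 -0.0008 -0.0015]
```

View pics/m11.png

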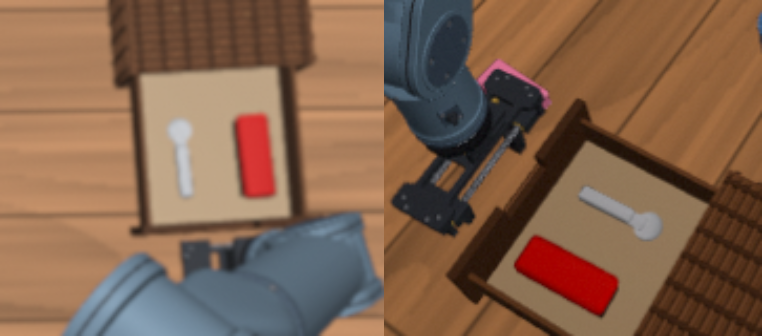

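Both items lie flat in the drawer. I'll push along the unit's axis, which is tool -y.

```bash
python3 -m jog '[[[0,0,-0.022],0,0],[[0,-0.03,0],0,0],[[0,-0.03,0],0,0],[[0,-0.03,0],0,0],[[0,-0.03,0],0,0],[[0,-0.03,0],0,0],[[0,-0.03,0],0,0],[[0,-0.03,0],0,0],[[0,-0.03,0],0,0],[[0,-0.03,0],0,0]]'
python3 -m jog '[[[0,-0.03,0],0,0],[[0,-0.03,0],0,0],[[0,-0.03,0],0,0],[[0,-0.03,0],0,0],[[0,-0.03,0],0,0],[[0,-0.03,0],0,0],[[0,-0.03,0],0,0],[[0,-0.03,0],0,0],[[0,-0.03,0],0,0],[[0,-0.02,0],0,0]]'
python3 go.py .589 -.322 .068 -86
```

```text
time: 45.65
tcp_pos: [0.4399, -0.3319, 0.0679]
tool_rot: [0.0, 0.731, -0.682, -0.0]
wrist_force: [-1.3, -0.9, -0.1]
grip_width: 0.0881
time: 46.48
tcp_pos: [0.5275, -0.3256, 0.068]
tool_rot: [-0.0, 0.731, -0.682, 0.0]
wrist_force: [-0.9, -0.7, -0.3]
grip_width: 0.0883
now [ 0.5275 -0.3256  0.068 ] yaw -86.0 F [-0.9 -0.7 -0.3] w 0.0883 t 46.5
roll -0.0000 (0.0 rows of .036) shift [ 2.400e-03 -2.053e-01  1.000e-04] n>=1.8 /10: [ 0.0002 -0.0205  0.    ]
```

```bash
python3 -m jog '[[[0,-0.03,0],0,0],[[0,-0.03,0],0,0],[[0,-0.03,0],0,0],[[0,-0.02,0],0,0],[[0,-0.02,0],0,0],[[0,-0.02,0],0,0]]'
python3 -m jog '[[[0,-0.01,0],0,0],[[0,-0.01,0],0,0],[[0,-0.01,0],0,0],[[0,-0.01,0],0,0],[[0,0,0],0,0]]'
python3 -m jog '[[[0,-0.007,0],0,0],[[0,0,0],0,0]]'
python3 - <<'E'
from h import *
b=snap("scene","s12")
cv2.imwrite("pics/m12.png",cv2.resize(b[200:400,140:400],None,fx=2.5,fy=2.5))
E
```

```text
time: 46.98
tcp_pos: [0.5714, -0.3228, 0.068]
tool_rot: [0.0, 0.731, -0.682, -0.0]
wrist_force: [-1.5, -1.7, 0.6]
grip_width: 0.0883
time: 47.4
tcp_pos: [0.5811, -0.3222, 0.0678]
tool_rot: [0.001, 0.73, -0.683, -0.001]
wrist_force: [-5.4, 1.5, 2.5]
grip_width: 0.0879
time: 47.57
tcp_pos: [0.5834, -0.3221, 0.0678]
tool_rot: [0.001, 0.73, -0.683, -0.001]
wrist_force: [-2.9, -0.2, 0.2]
grip_width: 0.0879
```

The picture limit is reached, so I'll go by force: 6 N at the catch, then a hard stop.

```bash
for i in 1 2 3; do python3 -m jog '[[[0,-0.007,0],0,0],[[0,0,0],0,0]]' | grep -E "tcp_pos|force"; done
```

```text
tcp_pos: [0.5872, -0.3217, 0.0679]
wrist_force: [-0.9, -0.4, -0.5]
tcp_pos: [0.5903, -0.3213, 0.0681]
wrist_force: [0.5, -0.7, 0.5]
tcp_pos: [0.5912, -0.3213, 0.0681]
wrist_force: [-3.3, 1.3, 1.4]
```

```bash
for i in 1 2; do python3 -m jog '[[[0,-0.007,0],0,0],[[0,0,0],0,0]]' | grep -E "tcp_pos|force"; done
```

```text
tcp_pos: [0.5913, -0.3214, 0.0679]
wrist_force: [-7.6, 1.6, 4.9]
tcp_pos: [0.5914, -0.3215, 0.0677]
wrist_force: [-12.3, 3.4, 6.6]
```

Hard stop at x=0.5914, predicted 0.589. I'll back off and verify numerically.

```bash
python3 -m jog '[[[0,0.04,0],0,0],[[0,0.08,0],0,0],[[0,0.1,0],0,0],[[0,0.1,0],0,0],[[0,0.1,0],0,0],[[0,0.1,0],0,0],[[0,0.1,-0.05],0,0],[[0,0,-0.1],0,0],[[0,0,-0.1],0,0],[[0,0,0],0,0]]'
python3 -m jog '[[[0,0,-0.1],0,0],[[0.1,0,-0.1],0,0],[[0.1,0,-0.1],0,0],[[0,0,0],0,0],[[0,0,0],0,0],[[0,0,0],0,0]]'
python3 - <<'E'
from h import *
b=snap("scene","s13");a=snap("top","t13"); b0=cv2.imread("pics/scene0.png");a0=cv2.imread("pics/top0.png")
print("flap",[(cv2.contourArea(k)) for k in blobs(b,(45,100,40),(85,255,255),15,(340,70,440,130))])
print("mug/jar/flask/pink diff:")
for nm,x0,y0,x1,y1 in(("mug",325,220,353,252),("jar",366,242,396,275),("bigflask",272,150,308,182),("pink1",375,205,408,240),("pink2",193,247,230,278)):
    print(nm,cv2.absdiff(b[y0:y1,x0:x1],b0[y0:y1,x0:x1]).mean().round(2))
print("mug top",[(metric(k,.072)[0].round(3)) for im in(a0,a) for k in blobs(im,(100,90,60),(125,255,255),15,(315,155,350,185))])
# tan floor visible -> drawer still open?
print("tan drawer floor area",[[cv2.contourArea(k) for k in blobs(im,(10,40,120),(22,105,215),200,(404,146,478,216))] for im in(a0,a)])
print("mean col strip",[im[170:205,420:460].reshape(-1,3).mean(0).round() for im in(a0,a)])
P=[(t,np.array([.612,-.318])) for t in()]
# predicted panel outer top edge mid if home, both cameras; and row profile around it
u=np.array([np.cos(.07),np.sin(.07)])
for dy in(-.08,.0,.08):
    base=np.array([.612,-.318])+dy*np.array([-u[1],u[0]])
    pr=[proj("top",[*(base-d*u),z])[0] for d,z in((.002,.118),(.002,.104),(.014,.104),(.014,.010))]
    print(dy,np.round(pr,1).tolist())
    c=int(round(pr[2][0])); print(" gray rows",{r:int(cv2.cvtColor(a,cv2.COLOR_BGR2GRAY)[r,c]) for r in range(int(pr[0][1])-4,int(pr[0][1])+16)})
E
```

```text
time: 49.28
tcp_pos: [0.4124, -0.3366, 0.1478]
tool_rot: [-0.001, 0.731, -0.683, 0.004]
wrist_force: [0.8, -0.8, 0.4]
grip_width: 0.0881
time: 49.78
tcp_pos: [0.4143, -0.3917, 0.231]
tool_rot: [-0.0, 0.731, -0.682, -0.0]
wrist_force: [0.4, 0.4, -1.7]
grip_width: 0.0881
flap [1024.5]
mug/jar/flask/pink diff:
mug 3.77
jar 5.08
bigflask 4.78
pink1 4.8
pink2 39.02
mug top [array([0.55 , 0.041]), array([0.55 , 0.041])]
tan drawer floor area [[3602.5], []]
mean col strip [array([132., 162., 188.]), array([ 98., 134., 182.])]
-0.08 [[467.6, 147.9], [466.1, 148.7], [466.5, 152.3], [456.9, 157.1]]
 gray rows {143: 70, 144: 72, 145: 70, 146: 68, 147: 65, 148: 62, 149: 64, 150: 64, 151: 63, 152: 61, 153: 53, 154: 47, 155: 50, 156: 82, 157: 120, 158: 138, 159: 140, 160: 144, 161: 149, 162: 151}
0.0 [[443.2, 149.9], [441.9, 150.6], [442.3, 154.3], [434.3, 158.9]]
 gray rows {145: 83, 146: 77, 147: 76, 148: 95, 149: 132, 150: 147, 151: 122, 152: 83, 153: 69, 154: 72, 155: 62, 156: 49, 157: 65, 158: 102, 159: 130, 160: 143, 161: 148, 162: 151, 163: 148, 164: 134}
0.08 [[418.6, 151.8], [417.6, 152.6], [418.0, 156.2], [411.7, 160.8]]
 gray rows {147: 66, 148: 64, 149: 76, 150: 90, 151: 90, 152: 77, 153: 68, 154: 62, 155: 59, 156: 53, 157: 50, 158: 58, 159: 89, 160: 125, 161: 144, 162: 149, 163: 150, 164: 141, 165: 122, 166: 116}
```

Run:
```python
from h import *
for n in("top0","t13","t8"):
    im=cv2.imread(f"pics/{n}.png"); print(n,[metric(c,.034)[0].round(3).tolist() for c in blobs(im,(150,60,120),(175,255,255),60,(260,90,440,290))])
for n in("scene0","s13"):
    im=cv2.imread(f"pics/{n}.png"); print(n,[cv2.minAreaRect(c)[0] for c in blobs(im,(150,60,120),(175,255,255),40,(180,190,420,290))])
s=manip.observe();print(s["time"],s["wrist_force"].round(1))
```

```text
top0 [[0.273, -0.213], [0.654, 0.174]]
t13 [[0.655, 0.174], [0.273, -0.211]]
t8 [[0.654, 0.174]]
scene0 [(212.11997985839844, 262.3399963378906), (391.77630615234375, 222.09597778320312)]
s13 [(391.77630615234375, 222.09597778320312), (213.20001220703125, 262.1000061035156)]
49.8833 [-0.2  0.2 -0.3]
```

```bash
python3 -c "
from plant import manip
print(manip.finish_job())"
```

```text
the job is handed in; nothing more can be done
None
```

I handed the job in at about 50 s on the robot's clock, with all the empties in the box, the tools in the drawer and the drawer shut. No verdict was reported.

**What I did**
- **Empties:** tin_b, flask_a (the smaller black flask) and the orange-topped case went past the flap into the box. I saw no flask_b or tin_a.
- **Case:** I gripped it high beside the jar, set it down in the open at (0.48, 0.19), then gripped it lower so it would release cleanly in the box.
- **Tools:** the brush, then the scraper, went flat into the drawer, and I pushed the drawer in.

**Last checks**
- **Flap:** shut. Its green area in the picture is 1024.5 px, against 1025 at the start. All three empties were seen inside the box.
- **Drawer:** home. The catch resisted with about 5 N, gave way, and then a hard stop at 12 N came within about 2 mm of where I expected it. The front panel's lower edge is within about 1.3 px of the predicted home position, and the drawer floor is no longer visible.
- **Bystanders:** the mug's measured position is unchanged, and the picture around the jar shows no shift. The large flask and both pink cases are also where they were.
- **Robot:** backed away and touching nothing, with wrist force about 0.

**What disagreed or couldn't be checked**
- The picture around one pink case differed strongly from the start, because the arm partly covered it. Its measured position agreed to 2 mm.
- I hit the 16-picture limit before the last push, so the final drawer check rests on force and pixel measurements, not on looking.
- While releasing flask_a, the sideways wrist force briefly reached about 17 N.

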